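Rack the sealed cans in rows and close the rows

TASK

Put the sealed cans from the bench away in the two-row rack: the sample can already standing at the walled end of each row shows whether tall or short cans belong in that row. Stand each can upright in its row, one close unbroken line from the sample on with less than a finger's width (15 mm) between neighbours, and finish each row with one black end stop, standing in the row square and close up (again under 15 mm) against the last can on the open side. Leave the samples in their places and the open can, the bushing and the chuck alone.

Things in the scene. Friction and masses are not known exactly. Their poses are not given: they have to be found in the camera images.
- rack: grey low rack fixed to the bench: base 230 (x) by 372 (y) by 30 mm high, two channels (rows) along its y, 120 mm apart, 360 mm long (y = -180 to 180), each 70 mm wide between rails 16 mm high; a wall rising 70 mm above the base closes both rows at +y, the -y end is open. Origin on the bench under the middle of the channels
- row_near (a point): middle of the channel nearer the robot, on its floor (30 mm above the bench); axes as the rack's: y along the row towards the wall
- row_far (a point): middle of the other channel, on its floor; axes as the rack's
- sample_tall: tall sealed clear drink can with a metal lid, 58 mm in diameter, 145 mm high; origin at the centre of its underside, z up its axis; stands in one row at the wall and marks it as the row for tall cans
- sample_short: short sealed clear drink can with a metal lid, 58 mm in diameter, 95 mm high; origin at the centre of its underside, z up its axis; stands in the other row at the wall and marks it as the row for short cans
- tall1: tall sealed clear drink can with a metal lid, 58 mm in diameter, 145 mm high; origin at the centre of its underside, z up its axis; starts on the bench (may be absent)
- tall2: tall sealed clear drink can with a metal lid, 58 mm in diameter, 145 mm high; origin at the centre of its underside, z up its axis; starts on the bench (may be absent)
- tall3: tall sealed clear drink can with a metal lid, 58 mm in diameter, 145 mm high; origin at the centre of its underside, z up its axis; starts on the bench (may be absent)
- short1: short sealed clear drink can with a metal lid, 58 mm in diameter, 95 mm high; origin at the centre of its underside, z up its axis; starts on the bench (may be absent)
- short2: short sealed clear drink can with a metal lid, 58 mm in diameter, 95 mm high; origin at the centre of its underside, z up its axis; starts on the bench (may be absent)
- short3: short sealed clear drink can with a metal lid, 58 mm in diameter, 95 mm high; origin at the centre of its underside, z up its axis; starts on the bench (may be absent)
- stop1: black steel end stop: foot 58 mm (x) by 60 mm (y) by 12 mm high, with an upright plate 46 mm (x) by 18 mm (y) on its middle, top 80 mm above the underside; origin at the centre of the underside, z up. Square in a row, its x lies along the rack's x (either way round), so the foot's 60 mm lies along the row
- stop2: black steel end stop: foot 58 mm (x) by 60 mm (y) by 12 mm high, with an upright plate 46 mm (x) by 18 mm (y) on its middle, top 80 mm above the underside; origin at the centre of the underside, z up. Square in a row, its x lies along the rack's x (either way round), so the foot's 60 mm lies along the row
- open_can: bystander: open clear can body without a lid, 58 mm in diameter, 120 mm high; origin at the centre of its underside
- bushing: bystander: white plastic bushing ring, 90 mm in diameter, 50 mm high; origin at the centre of its underside
- chuck: bystander: steel seaming chuck, 70 mm in diameter, 50 mm high; origin at the centre of its underside
Things that resemble listed ones, but are neither listed nor needed, are in the scene too. Leave any green look-alike of the tall3 alone.

How it is judged:
At the end, for the whole second after the job is handed in: Every can upright on the floor of its sample's row, within 13 mm of the middle line, in an unbroken line from the sample (axes under 76 mm apart); one end stop per row, within 15 mm of the line, square to 0.2 rad, under 77 mm from a can's axis; samples within 40 mm of their start; all at rest (angle between each of sample_tall, tall1, tall2, tall3, sample_short, short1, short2, short3, stop1, stop2's own z axis and vertical below 0.08 rad and z of sample_tall in the frame of row_near between -0.006 and 0.006 m and linear speed of each of sample_tall, tall1, tall2, tall3, sample_short, short1, short2, short3, stop1, stop2 below 0.02 m/s and y of sample_tall in the frame of rack between -0.18 and 0.19 m and (x of sample_tall in the frame of row_near between -0.013 and 0.013 m or x of sample_tall in the frame of row_far between -0.013 and 0.013 m) and z of tall1 in the frame of row_near between -0.006 and 0.006 m and y of tall1 in the frame of rack between -0.18 and 0.19 m and (x of tall1 in the frame of row_near between -0.013 and 0.013 m or x of tall1 in the frame of row_far between -0.013 and 0.013 m) and z of tall2 in the frame of row_near between -0.006 and 0.006 m and y of tall2 in the frame of rack between -0.18 and 0.19 m and (x of tall2 in the frame of row_near between -0.013 and 0.013 m or x of tall2 in the frame of row_far between -0.013 and 0.013 m) and z of tall3 in the frame of row_near between -0.006 and 0.006 m and y of tall3 in the frame of rack between -0.18 and 0.19 m and (x of tall3 in the frame of row_near between -0.013 and 0.013 m or x of tall3 in the frame of row_far between -0.013 and 0.013 m) and distance of each of sample_tall, sample_short from where it was at the start of the episode below 0.04 m and (horizontal distance between tall1 and sample_tall below 0.076 m or horizontal distance between tall1 and tall2 below 0.076 m or horizontal distance between tall1 and tall3 below 0.076 m) and (horizontal distance between tall2 and sample_tall below 0.076 m or horizontal distance between tall2 and tall1 below 0.076 m or horizontal distance between tall2 and tall3 below 0.076 m) and (horizontal distance between tall3 and sample_tall below 0.076 m or horizontal distance between tall3 and tall1 below 0.076 m or horizontal distance between tall3 and tall2 below 0.076 m) and (horizontal distance between any of tall1, tall2 and sample_tall below 0.076 m or horizontal distance between any of tall1, tall2 and tall3 below 0.076 m) and (horizontal distance between any of tall1, tall3 and sample_tall below 0.076 m or horizontal distance between any of tall1, tall3 and tall2 below 0.076 m) and (horizontal distance between any of tall2, tall3 and sample_tall below 0.076 m or horizontal distance between any of tall2, tall3 and tall1 below 0.076 m) and horizontal distance between any of tall1, tall2, tall3 and sample_tall below 0.076 m and z of sample_short in the frame of row_near between -0.006 and 0.006 m and y of sample_short in the frame of rack between -0.18 and 0.19 m and (x of sample_short in the frame of row_near between -0.013 and 0.013 m or x of sample_short in the frame of row_far between -0.013 and 0.013 m) and z of short1 in the frame of row_near between -0.006 and 0.006 m and y of short1 in the frame of rack between -0.18 and 0.19 m and (x of short1 in the frame of row_near between -0.013 and 0.013 m or x of short1 in the frame of row_far between -0.013 and 0.013 m) and z of short2 in the frame of row_near between -0.006 and 0.006 m and y of short2 in the frame of rack between -0.18 and 0.19 m and (x of short2 in the frame of row_near between -0.013 and 0.013 m or x of short2 in the frame of row_far between -0.013 and 0.013 m) and z of short3 in the frame of row_near between -0.006 and 0.006 m and y of short3 in the frame of rack between -0.18 and 0.19 m and (x of short3 in the frame of row_near between -0.013 and 0.013 m or x of short3 in the frame of row_far between -0.013 and 0.013 m) and (horizontal distance between short1 and sample_short below 0.076 m or horizontal distance between short1 and short2 below 0.076 m or horizontal distance between short1 and short3 below 0.076 m) and (horizontal distance between short2 and sample_short below 0.076 m or horizontal distance between short2 and short1 below 0.076 m or horizontal distance between short2 and short3 below 0.076 m) and (horizontal distance between short3 and sample_short below 0.076 m or horizontal distance between short3 and short1 below 0.076 m or horizontal distance between short3 and short2 below 0.076 m) and (horizontal distance between any of short1, short2 and sample_short below 0.076 m or horizontal distance between any of short1, short2 and short3 below 0.076 m) and (horizontal distance between any of short1, short3 and sample_short below 0.076 m or horizontal distance between any of short1, short3 and short2 below 0.076 m) and (horizontal distance between any of short2, short3 and sample_short below 0.076 m or horizontal distance between any of short2, short3 and short1 below 0.076 m) and horizontal distance between any of short1, short2, short3 and sample_short below 0.076 m and z of stop1 in the frame of row_near between -0.006 and 0.006 m and y of stop1 in the frame of rack between -0.18 and 0.19 m and angle between the x axis of each of stop1, stop2 and the x axis of rack, either way round below 0.2 rad and (horizontal distance between stop1 and sample_tall below 0.077 m or horizontal distance between stop1 and sample_short below 0.077 m or horizontal distance between stop1 and tall1 below 0.077 m or horizontal distance between stop1 and tall2 below 0.077 m or horizontal distance between stop1 and tall3 below 0.077 m or horizontal distance between stop1 and short1 below 0.077 m or horizontal distance between stop1 and short2 below 0.077 m or horizontal distance between stop1 and short3 below 0.077 m) and z of stop2 in the frame of row_near between -0.006 and 0.006 m and y of stop2 in the frame of rack between -0.18 and 0.19 m and (horizontal distance between stop2 and sample_tall below 0.077 m or horizontal distance between stop2 and sample_short below 0.077 m or horizontal distance between stop2 and tall1 below 0.077 m or horizontal distance between stop2 and tall2 below 0.077 m or horizontal distance between stop2 and tall3 below 0.077 m or horizontal distance between stop2 and short1 below 0.077 m or horizontal distance between stop2 and short2 below 0.077 m or horizontal distance between stop2 and short3 below 0.077 m) and ((x of stop1 in the frame of row_near between -0.015 and 0.015 m and x of stop2 in the frame of row_far between -0.015 and 0.015 m) or (x of stop1 in the frame of row_far between -0.015 and 0.015 m and x of stop2 in the frame of row_near between -0.015 and 0.015 m))); the robot touches nothing.
It fails at once if the open can is disturbed (distance of open_can from where it was at the start of the episode above 0.03 m or angle between open_can's own z axis and vertical above 0.3 rad).
It fails at once if the bushing is disturbed (distance of bushing from where it was at the start of the episode above 0.03 m or angle between bushing's own z axis and vertical above 0.3 rad).
It fails at once if the chuck is disturbed (distance of chuck from where it was at the start of the episode above 0.03 m or angle between chuck's own z axis and vertical above 0.3 rad).
Of tall1, tall2, tall3, short1, short2, short3 only 4 to 6 are there at a start; the rules pass over those that are not, and their reading is None.
At some moment in a run one of stop1, stop2 may be knocked a few centimetres aside while the robot is not near it.
It also fails if it takes over 210 s, if anything falls off the work surface, if the arm or the gripper's body presses on something with over 40 N, if the wrist force passes 120 N, or if a joint passes its speed limit or range.

ROBOT

A 7-joint arm with a two-finger parallel gripper is mounted at the origin on the work surface. World frame = base frame: x ahead of the robot, y to its left, z up, the work surface at z = 0. Lengths are in m, angles in rad, forces in N, time in s.
With the tool pointing down it reaches from about 0.35 to 0.9 m from the base axis. Payload 8.1 kg.
Tool frame: the origin (TCP) lies at the very end of the fingers, on their centre line; the grasp point (between the pads) lies 19 mm behind it; z points along the fingers, y is the direction in which the jaws open and shut (so a half turn about z gives the same grasp; the last joint's range is limited). The gripper opens to 85 mm and grips with 20 to 120 N. Pads are 22 mm wide; open, the fingers measure 114 mm over their backs; the gripper's body (76 mm by 85 mm) begins 54 mm behind the grasp point. The pads swing forward as they close: fully open they stand 13 mm farther back than shut.
Start: joints at [-1.276, 0.434, 0.025, 1.573, -0.012, 1.134, -0.075], TCP at [0.242, 0.576, 0.231] pointing down, gripper open.
Joint ranges: [-2.62, 2.62], [-0.44, 2.09], [-1.27, 1.32], [0.08, 2.57], [-1.32, 4.46], [0.12, 2], [-2.74, 2.74]. Speed limits (rad/s): [2.22, 2.22, 3.01, 3.01, 3.14, 3.14, 3.14].

INTERFACE

Orientations are given as a unit quaternion [x, y, z, w].
In Python, from plant import env gives the robot as it stands. The module is installed in compiled form; this text tells all that it offers.
- The arm moves only by the shell command python3 -m handwheel 'ROWS' [OPENING] [FORCE]. ROWS is text: rows parted by semicolons, each of 6 numbers parted by spaces: the shift along the tool's x, y, z in cm, then the turn, a rotation vector about the tool's x, y, z in rad. A call has 1 to 20 rows; each row shifts and turns the commanded pose from where the row before left it, along the tool's axes as they then stand; what a row does not reach is not made up. A row lasts 1/10 s, in which the tool goes at most 50 mm and 8.59 degrees, less where a joint would pass 70% of its speed; a pose out of reach is approached as far as the arm can. A call is refused whole if a number of a shift passes 5 or a number of a turn 0.15, either way. A call with a gripper value outside its range is refused whole. OPENING is the closure, from -1 (fully open) to 1 (shut), set as the call begins (- or left out, the last holds). The fingers move at their own pace and stop on an object; FORCE is the grip in N (left out, the last holds). Time passes only in rows, so rows that do not move let the fingers close. It gives the time, the measured TCP pose, the force and the opening at its end, in the units of the state.
- env.read_state(): the state, without advancing time (a new reading comes with each control period).
- env.snapshot(name): name is "scene" or "side" or "wrist"; returns (picture, depth): 480x640x3 uint8, red, green, blue; 480x640 float32, m along the optical axis (not along the pixel's ray), 0 where there is no reading.
- env.calibration(name): a dict with "mtx" (3x3 intrinsics, pixels), "dist" ([k1, k2, p1, p2, k3] as OpenCV has them; the pictures are not rectified), "pose" (4x4, takes a point from camera to world coordinates); the wrist camera has in their place "tool_from_camera" (4x4, takes a point from camera to tool coordinates, whose origin is the TCP and whose axes are the flange's). Camera axes: x right, y up, looking along -z (the intrinsics and any distortion apply to the point x, -y, -z); pixel columns grow to the right and rows downward; lengths in m; the calibration is good to about 2 mm. A picture is of the moment at which its call begins: read the wrist's pose just before it. calibration takes no time and is no camera call.
- env.job_done(): hands the job in, once; it reports no verdict.
Trained networks look in the newest picture that a camera, given by its name, has taken for a name from the list of things; names that differ only in an ending like _2 or _b are one class to them, and where a whole thing is asked for, a point or a joint stands for the part that bears it (a point fixed in the world has none). Each returns a list of dicts, best first, with "confidence" (0 to 1); they miss things now and then, are a little off and sometimes report something else, mostly with a low value. They report only what shows in the picture. A call takes as long as a camera call. They do not tell look-alikes from the thing itself.
- env.search_frame(thing, camera): "uv" ([column, row] in pixels, amid what is visible of it).
- env.trace(thing, camera): "mask" (480x640 bool, what is visible of it) and "uv" ([column, row] in pixels, amid what is visible of it).
- env.pinpoint(thing, camera): "uv" ([column, row] in pixels: a listed point, or the origin of a listed thing).
The state is a dict: "time": time; "joints": joint angles; "joint_vel": joint speeds; "joint_torque": joint torques, N m; "tool_pos": TCP position; "tool_rot": TCP orientation; "ft_force": force on the tool from outside, world axes, zero at the start; "torque": the same for the moment, N m; "grip_width": finger opening in m.
Only numpy, scipy, OpenCV 4.12 (cv2) and the standard library are available. Lean on these libraries where they do the work, as an engineer would, in place of code of your own. Each camera call takes 0.05 s, during which the arm holds its last target.

## Working session

There is one attempt and no reset: what is moved stays moved. The work goes in short steps, Python scripts to look and compute and a shell command to move; the robot and the scene stay as the last step left them, time stands still between calls to the robot, and variables do not carry over. Pictures are saved under pics/ and viewed, and the job is handed in when it is done.

```bash
mkdir -p pics; ls
python3 - <<'E'
from plant import env
import cv2,numpy as np
s=env.read_state()
for k in s: print(k,np.round(s[k],3))
for n in ("scene","side","wrist"):
    p,d=env.snapshot(n); cv2.imwrite(f"pics/{n}0.png",p[:,:,::-1]); c=env.calibration(n); print(n,{k:np.round(v,3).tolist() for k,v in c.items()})
    np.savez(f"/tmp/{n}0.npz",p=p,d=d)
E
```

```text
pics
time 0.0
joints [-1.276  0.435  0.025  1.574 -0.012  1.134 -0.075]
joint_vel [ 0.    -0.001  0.     0.001  0.001 -0.001  0.   ]
joint_torque [ 0.0000e+00 -6.7048e+01  1.0250e+00 -3.1621e+01  1.6000e-02  1.3000e-02
  0.0000e+00]
tool_pos [0.242 0.576 0.231]
tool_rot [ 0.198  0.98  -0.001 -0.   ]
ft_force [ 0.338  0.277 -0.501]
torque [ 0.014 -0.014  0.02 ]
grip_width 0.085
scene {'mtx': [[477.736, 0.0, 310.072], [0.0, 477.736, 243.587], [0.0, 0.0, 1.0]], 'dist': [-0.104, 0.0, 0.0, 0.0, 0.0], 'pose': [[-0.58, -0.619, 0.53, 1.203], [0.815, -0.449, 0.366, 0.419], [0.011, 0.644, 0.765, 0.944], [0.0, 0.0, 0.0, 1.0]]}
side {'mtx': [[531.896, 0.0, 317.287], [0.0, 531.896, 234.81], [0.0, 0.0, 1.0]], 'dist': [-0.113, 0.0, 0.0, 0.0, 0.0], 'pose': [[0.779, 0.46, -0.426, 0.015], [-0.627, 0.549, -0.552, -0.734], [-0.02, 0.697, 0.716, 1.017], [0.0, 0.0, 0.0, 1.0]]}
wrist {'mtx': [[363.869, 0.0, 314.33], [0.0, 363.869, 237.565], [0.0, 0.0, 1.0]], 'dist': [0.025, 0.0, 0.0, 0.0, 0.0], 'tool_from_camera': [[-0.0, 0.949, 0.314, 0.081], [1.0, 0.0, 0.0, -0.0], [-0.0, 0.314, -0.949, -0.142], [0.0, 0.0, 0.0, 1.0]]}
```

View pics/scene0.png

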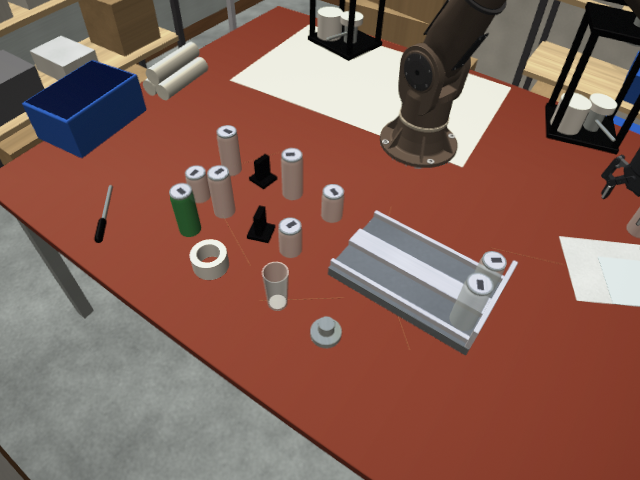

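View pics/side0.png

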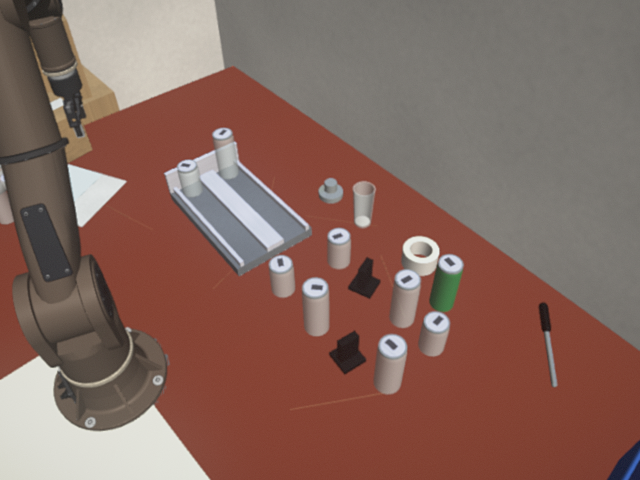

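View pics/wrist0.png

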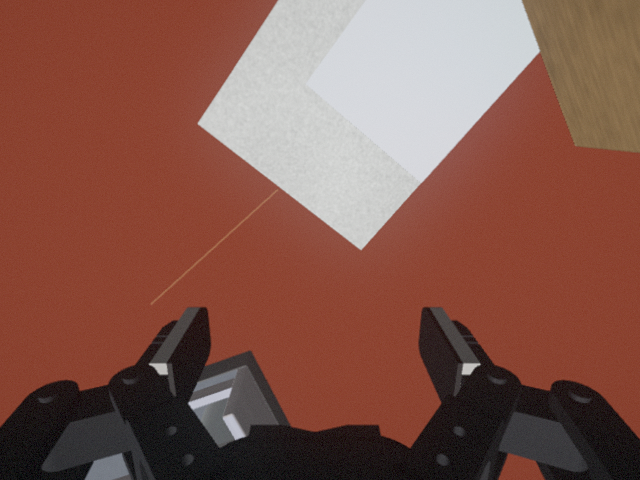

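```bash
cat > h.py <<'E'
import numpy as np,cv2
from plant import env
from scipy.spatial.transform import Rotation as R
def campose(n,c,s=None):
    if n!="wrist": return c["pose"]
    T=np.eye(4);T[:3,:3]=R.from_quat(s["tool_rot"]).as_matrix();T[:3,3]=s["tool_pos"]
    return T@c["tool_from_camera"]
def cloud(n,d,s=None):
    c=env.calibration(n);K=np.array(c["mtx"]);D=np.array(c["dist"])
    v,u=np.mgrid[0:480,0:640]
    uv=np.stack([u,v],-1).reshape(-1,1,2).astype(np.float64)
    xy=cv2.undistortPoints(uv,K,D).reshape(480,640,2)
    P=np.stack([xy[...,0]*d,-xy[...,1]*d,-d],-1)
    T=campose(n,c,s)
    W=P@T[:3,:3].T+T[:3,3]
    W[d<=0]=np.nan
    return W
def ray(n,uv,z,s=None):
    c=env.calibration(n);T=campose(n,c,s)
    xy=cv2.undistortPoints(np.array(uv,float).reshape(-1,1,2),np.array(c["mtx"]),np.array(c["dist"])).reshape(-1,2)
    r=np.c_[xy[:,0],-xy[:,1],-np.ones(len(xy))]@T[:3,:3].T
    o=T[:3,3]; return o+r*((z-o[2])/r[:,2])[:,None]
def snap(n,name):
    s=env.read_state();p,d=env.snapshot(n);cv2.imwrite(f"pics/{name}.png",p[:,:,::-1]);return s,p,d
def state():
    s=env.read_state();return s
E
python3 - <<'E'
from h import *
from scipy import ndimage
for n in("scene","side"):
    z=np.load(f"/tmp/{n}0.npz");W=cloud(n,z["d"]);p=z["p"].astype(int)
    box=(W[...,0]>0.2)&(W[...,0]<1.2)&(abs(W[...,1])<0.8)
    for lo,hi in((.135,.155),(.085,.105),(.07,.09)):
        m=box&(W[...,2]>lo)&(W[...,2]<hi)
        l,k=ndimage.label(m)
        for i in range(1,k+1):
            q=l==i
            if q.sum()<60: continue
            r,c=np.nonzero(q);w=W[q]
            print(n,lo,q.sum(),(int(c.mean()),int(r.mean())),np.round(np.median(w,0),3),np.round((w.min(0)+w.max(0))/2,3),np.round(np.ptp(w,0),3),p[q].mean(0).astype(int))
E
```

```text
scene 0.135 245 (226, 132) [ 0.461 -0.38   0.145] [ 0.458 -0.385  0.143] [0.06  0.058 0.016] [163 162 167]
scene 0.135 276 (292, 155) [ 0.436 -0.174  0.146] [ 0.43  -0.177  0.143] [0.058 0.056 0.016] [165 164 168]
scene 0.135 301 (217, 173) [ 0.6   -0.283  0.145] [ 0.597 -0.286  0.142] [0.055 0.056 0.014] [166 166 171]
scene 0.135 338 (180, 192) [ 0.702 -0.311  0.145] [ 0.699 -0.315  0.143] [0.056 0.058 0.015] [152 161 162]
scene 0.135 168 (472, 299) [0.579 0.389 0.145] [0.571 0.386 0.145] [0.029 0.057 0.02 ] [154 158 159]
scene 0.085 118 (228, 150) [ 0.475 -0.364  0.095] [ 0.461 -0.378  0.095] [0.052 0.049 0.02 ] [123 101  91]
scene 0.085 269 (195, 173) [ 0.596 -0.376  0.095] [ 0.593 -0.38   0.093] [0.054 0.058 0.015] [165 165 170]
scene 0.085 115 (291, 174) [ 0.453 -0.161  0.094] [ 0.442 -0.172  0.095] [0.039 0.048 0.02 ] [126 105  95]
scene 0.085 125 (221, 192) [ 0.613 -0.267  0.095] [ 0.601 -0.277  0.095] [0.048 0.045 0.019] [123 102  92]
scene 0.085 308 (333, 192) [ 0.441 -0.039  0.096] [ 0.437 -0.04   0.093] [0.057 0.054 0.015] [167 166 171]
scene 0.085 135 (185, 210) [ 0.714 -
[... 4530 characters left out ...]
.426 -0.064  0.081] [ 0.436 -0.051  0.08 ] [0.052 0.044 0.02 ] [157 140 133]
side 0.07 140 (443, 290) [ 0.677 -0.331  0.081] [ 0.687 -0.319  0.08 ] [0.035 0.055 0.019] [64 98 62]
side 0.07 143 (402, 306) [ 0.575 -0.303  0.08 ] [ 0.587 -0.292  0.08 ] [0.043 0.049 0.02 ] [144 127 120]
side 0.07 141 (315, 314) [ 0.416 -0.201  0.08 ] [ 0.426 -0.188  0.08 ] [0.045 0.042 0.02 ] [152 135 128]
side 0.07 167 (433, 333) [ 0.572 -0.396  0.081] [ 0.587 -0.384  0.08 ] [0.044 0.052 0.02 ] [142 126 119]
side 0.07 223 (347, 339) [ 0.431 -0.288  0.08 ] [ 0.433 -0.286  0.077] [0.048 0.024 0.014] [49 36 35]
side 0.07 154 (387, 373) [ 0.435 -0.401  0.08 ] [ 0.449 -0.388  0.08 ] [0.042 0.052 0.02 ] [143 124 116]
```

Run:
```python
from h import *
from scipy import ndimage
for n in("scene","side"):
    z=np.load(f"/tmp/{n}0.npz");W=cloud(n,z["d"]);p=z["p"].astype(int)
    for nm,b,lo,hi in(("tall s",(.5,.65,.3,.42),.167,.182),("short s",(.38,.5,.3,.42),.117,.132)):
        m=(W[...,0]>b[0])&(W[...,0]<b[1])&(W[...,1]>b[2])&(W[...,1]<b[3])&(W[...,2]>lo)&(W[...,2]<hi)
        w=W[m];print(n,nm,m.sum(),np.round((w.min(0)+w.max(0))/2,3),np.round(np.ptp(w,0),3))
    # rails tops
    m=(W[...,0]>.3)&(W[...,0]<.75)&(W[...,1]>-.02)&(W[...,1]<.30)&(W[...,2]>.040)&(W[...,2]<.053)
    l,k=ndimage.label(m)
    for i in range(1,k+1):
        q=l==i
        if q.sum()<80: continue
        w=W[q]; f=np.polyfit(w[:,1],w[:,0],1); print(n,"rail",q.sum(),np.round(w.mean(0),3),"yaw",-np.arctan(f[0]).round(4),"x at y=.2",np.polyval(f,.2).round(4),np.round(np.ptp(w,0),3),"ymin",w[:,1].min().round(3))
    m=(W[...,2]>.090)&(W[...,2]<.106)&(W[...,1]>.41)&(W[...,1]<.45)&(W[...,0]>.35)&(W[...,0]<.66)
    w=W[m];f=np.polyfit(w[:,0],w[:,1],1);print("wall",f.round(4),w.min(0).round(3),w.max(0).round(3))
    # floor edge
    m=(W[...,2]>.025)&(W[...,2]<.034)&(W[...,1]>-.1)&(W[...,1]<.3)&(W[...,0]>.3)&(W[...,0]<.75)
    w=W[m];print("floor",np.percentile(w,0.5,axis=0).round(3),np.percentile(w,99.5,axis=0).round(3))
    for nm,c in(("stopA",(.432,-.285)),("stopB",(.597,-.159))):
        m=(np.hypot(W[...,0]-c[0],W[...,1]-c[1])<.05)&(W[...,2]>.073)&(W[...,2]<.088)
        w=W[m][:,:2].astype(np.float32);r=cv2.minAreaRect(w);print(nm,m.sum(),np.round(r[0],3),np.round(r[1],3),round(r[2],1))
        m=(np.hypot(W[...,0]-c[0],W[...,1]-c[1])<.055)&(W[...,2]>.006)&(W[...,2]<.088)
        w=W[m][:,:2].astype(np.float32);r=cv2.minAreaRect(w);print(nm,"foot",m.sum(),np.round(r[0],3),np.round(r[1],3),round(r[2],1))
```

```text
scene tall s 496 [0.556 0.386 0.174] [0.056 0.052 0.013]
scene short s 411 [0.436 0.386 0.123] [0.056 0.054 0.013]
scene rail 416 [0.394 0.183 0.045] yaw -0.0138 x at y=.2 0.3943 [0.019 0.24  0.01 ] ymin 0.06
scene rail 1712 [0.494 0.184 0.045] yaw -0.0155 x at y=.2 0.4947 [0.059 0.24  0.011] ymin 0.06
scene rail 501 [0.594 0.183 0.045] yaw -0.0218 x at y=.2 0.5941 [0.018 0.24  0.01 ] ymin 0.059
scene rail 116 [0.741 0.149 0.049] yaw -0.0166 x at y=.2 0.7416 [0.023 0.034 0.01 ] ymin 0.132
wall [-0.0158  0.4331] [0.38 0.41 0.09] [0.614 0.433 0.105]
floor [ 0.395 -0.049  0.025] [0.624 0.299 0.034]
stopA 94 [ 0.431 -0.284] [0.022 0.048] 79.2
stopA foot 535 [ 0.425 -0.279] [0.063 0.085] 72.0
stopB 114 [ 0.595 -0.158] [0.049 0.019] 19.7
stopB foot 590 [ 0.595 -0.158] [0.062 0.061] 21.0
side tall s 228 [0.557 0.384 0.174] [0.055 0.062 0.015]
side short s 245 [0.435 0.385 0.125] [0.054 0.057 0.014]
side rail 328 [0.593 0.172 0.047] yaw -0.0165 x at y=.2 0.5939 [0.02  0.247 0.013] ymin 0.053
side rail 1299 [0.493 0.17  0.047] yaw -0.0142 x at y=.2 0.4935 [0.055 0.242 0.013] ymin 0.057
side rail 329 [0.393 0.172 0.047] yaw -0.0172 x at y=.2 0.3939 [0.017 0.238 0.012] ymin 0.062
wall [-0.025   0.4344] [0.381 0.412 0.091] [0.61  0.436 0.105]
floor [ 0.378 -0.085  0.025] [0.738 0.299 0.034]
stopA 210 [ 0.433 -0.287] [0.02  0.047] 83.0
stopA foot 883 [ 0.432 -0.277] [0.077 0.061] 87.3
stopB 149 [ 0.596 -0.159] [0.048 0.021] 18.9
stopB foot 707 [ 0.594 -0.166] [0.068 0.08 ] 41.3
```

Run:
```python
from h import *
p=cv2.imread("pics/scene0.png");a=cv2.resize(p[110:330,150:370],(600,600),interpolation=cv2.INTER_CUBIC);cv2.imwrite("pics/crop1.png",a)
p=cv2.imread("pics/scene0.png");a=cv2.resize(p[200:360,320:530],(787,600),interpolation=cv2.INTER_CUBIC);cv2.imwrite("pics/crop2.png",a)
for t in ("tall1","short1","stop1"):
    for c in("scene","side"):
        print(t,c,[(np.round(r["uv"]).astype(int).tolist(),round(r["confidence"],2)) for r in env.search_frame(t,c)])
for t in ("row_near","row_far","rack"):
    for c in("scene","side"):
        for r in env.pinpoint(t,c)[:1]: print(t,c,np.round(r["uv"]),r["confidence"],ray(c,r["uv"],0 if t=="rack" else .03).round(3))
```

```text
tall1 scene [([182, 208], 0.96), ([218, 192], 0.88), ([229, 149], 0.86), ([294, 177], 0.59), ([277, 282], 0.59)]
tall1 side [([314, 307], 0.96), ([403, 298], 0.96), ([443, 281], 0.93), ([391, 360], 0.7)]
short1 scene [([335, 202], 0.77), ([291, 238], 0.67), ([197, 183], 0.65), ([493, 265], 0.64)]
short1 side [([338, 250], 0.94), ([281, 277], 0.92), ([432, 336], 0.58)]
stop1 scene [([261, 226], 0.63)]
stop1 side [([348, 351], 0.63), ([364, 282], 0.6)]
row_near scene [427. 253.] 0.93 [[0.425 0.235 0.03 ]]
row_near side [360. 222.] 0.62 [[ 0.72  -0.008  0.03 ]]
row_far scene [406. 291.] 0.6 [[0.558 0.245 0.03 ]]
row_far side [258. 201.] 0.86 [[0.559 0.235 0.03 ]]
rack scene [414. 278.] 0.92 [[0.491 0.239 0.   ]]
rack side [236. 217.] 0.83 [[0.491 0.249 0.   ]]
```

View pics/crop1.png

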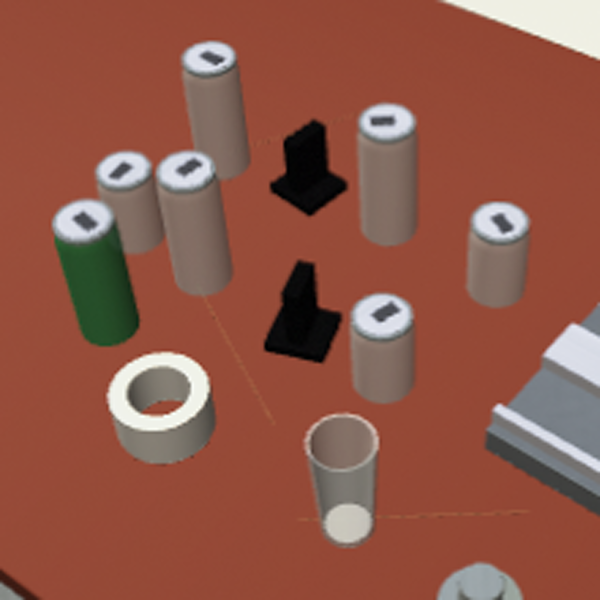

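View pics/crop2.png

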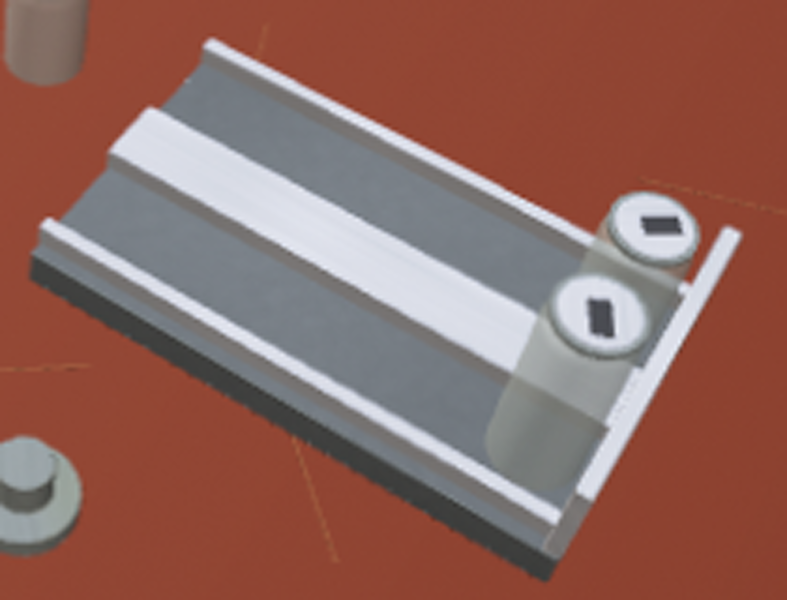

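```bash
python3 -m handwheel '0 0 -0.3 0 0 0.1485;0 0 -0.3 0 0 0.1485;0 0 -0.3 0 0 0.1485;0 0 -0.3 0 0 0.1485;0 0 -0.3 0 0 0.1485;0 0 -0.3 0 0 0.1485;0 0 -0.3 0 0 0.1485;0 0 -0.3 0 0 0.1485;0 0 0 0 0 0' -0.65 40
python3 - <<'E'
from h import *
s=state();M=R.from_quat(s["tool_rot"]).as_matrix();print(M.round(3),s["joints"].round(2) if hasattr(s["joints"],"round") else s["joints"])
E
```

```text
time: 1.65
tool_pos: [0.2421, 0.5764, 0.2557]
tool_rot: [0.713, 0.701, 0.0, -0.0]
ft_force: [0.2, -0.3, 0.4]
grip_width: 0.0703
[[ 0.017  1.     0.   ]
 [ 1.    -0.017  0.001]
 [ 0.001  0.    -1.   ]] [-1.46  0.42  0.3   1.56 -0.13  1.18 -1.16]
```

```bash
cat >> h.py <<'E'
def to(x,y,z):
    s=state();M=R.from_quat(s["tool_rot"]).as_matrix()
    print("t",round(s["time"],1),"pos",np.round(s["tool_pos"],4),"w",round(float(s["grip_width"]),4),"f",np.round(s["ft_force"],1)," delta cm:",(M.T@(np.array([x,y,z])-s["tool_pos"])*100).round(2),"rv to level/aligned:",R.from_matrix(M.T@A0).as_rotvec().round(3))
c,s_=np.cos(-.0155),np.sin(-.0155)
A0=np.array([[-s_,c,0],[c,s_,0],[0,0,-1.]])
E
python3 -c "
from h import *
to(.597,-.286,.25)"
```

```text
t 1.6 pos [0.2421 0.5764 0.2557] w 0.0703 f [ 0.2 -0.3  0.4]  delta cm: [-85.62  36.98   0.54] rv to level/aligned: [ 0.    -0.001 -0.002]
```

```bash
python3 -m handwheel '-4.28 1.85 0 0 0 0;-4.28 1.85 0 0 0 0;-4.28 1.85 0 0 0 0;-4.28 1.85 0 0 0 0;-4.28 1.85 0 0 0 0;-4.28 1.85 0 0 0 0;-4.28 1.85 0 0 0 0;-4.28 1.85 0 0 0 0;-4.28 1.85 0 0 0 0;-4.28 1.85 0 0 0 0;-4.28 1.85 0 0 0 0;-4.28 1.85 0 0 0 0;-4.28 1.85 0 0 0 0;-4.28 1.85 0 0 0 0;-4.28 1.85 0 0 0 0;-4.28 1.85 0 0 0 0;-4.28 1.85 0 0 0 0;-4.28 1.85 0 0 0 0;-4.28 1.85 0 0 0 0;-4.28 1.85 0 0 0 0'
python3 - <<'E'
from h import *
to(.597,-.286,.25)
s,p,d=snap("wrist","w1")
W=cloud("wrist",d,s)
m=(np.hypot(W[...,0]-.597,W[...,1]+.286)<.05)&(W[...,2]>.13)&(W[...,2]<.16)
w=W[m];print(m.sum(),((w.min(0)+w.max(0))/2).round(4),np.ptp(w,axis=0).round(3))
E
```

```text
time: 3.65
tool_pos: [0.5998, -0.2869, 0.2549]
tool_rot: [0.71, 0.704, 0.0, -0.0]
ft_force: [1.1, 0.8, 0.7]
grip_width: 0.0706
t 3.6 pos [ 0.5998 -0.2869  0.2549] w 0.0706 f [1.1 0.8 0.7]  delta cm: [ 0.09 -0.28  0.49] rv to level/aligned: [-0.    -0.001  0.006]
4596 [ 0.5953 -0.2855  0.1397] [0.056 0.055 0.019]
```

View pics/w1.png

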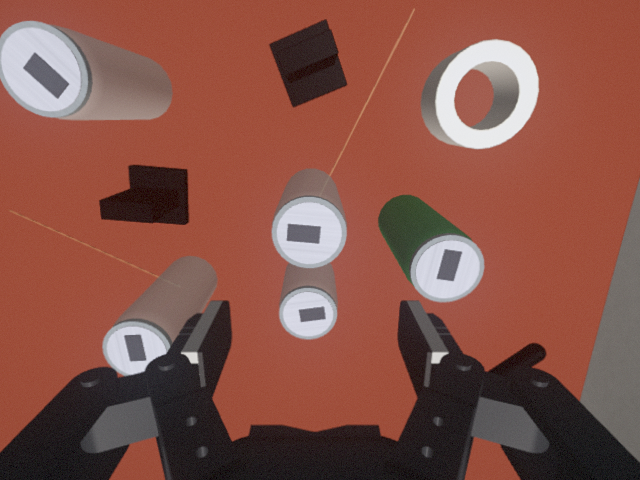

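```bash
python3 -m handwheel '0.1 -0.35 2.4 0 0 0;0 0 2.8 0 0 0;0 0 2.8 0 0 0;0 0 2.8 0 0 0;0 0 2.8 0 0 0;0 0 2.8 0 0 0;0 0 0 0 0 0' - 40; python3 -m handwheel '0 0 0 0 0 0;0 0 0 0 0 0;0 0 0 0 0 0;0 0 0 0 0 0;0 0 0 0 0 0;0 0 0 0 0 0' 1 40;python3 -c "
from h import *
to(.596,-.286,.091)"
```

```text
time: 4.4
tool_pos: [0.5935, -0.2825, 0.0874]
tool_rot: [0.711, 0.703, -0.001, -0.003]
ft_force: [0.7, 0.4, -0.1]
grip_width: 0.0704
time: 5.0
tool_pos: [0.5959, -0.2842, 0.0917]
tool_rot: [0.712, 0.702, 0.0, 0.0]
ft_force: [0.2, 0.5, -0.6]
grip_width: 0.0573
t 5.0 pos [ 0.5959 -0.2842  0.0917] w 0.0573 f [ 0.2  0.5 -0.6]  delta cm: [-0.18  0.02  0.07] rv to level/aligned: [0.    0.    0.001]
```

```bash
python3 -m handwheel '0 0 -2 0 0 0;0 0 -4 0 0 0;0 0 -4.5 0 0 0;0 0 -4.5 0 0 0;2 0 -3 0 0 0;4.3 -0.35 0 0 0 0;4.3 -0.35 0 0 0 0;4.3 -0.35 0 0 0 0;4.3 -0.35 0 0 0 0;4.3 -0.35 0 0 0 0;4.3 -0.35 0 0 0 0;4.3 -0.35 0 0 0 0;4.3 -0.35 0 0 0 0;4.3 -0.35 0 0 0 0;4.3 -0.35 0 0 0 0;4.3 -0.35 0 0 0 0;4.3 -0.35 0 0 0 0;4 -0.35 0 0 0 0;1 0 0 0 0 0;0 0 0 0 0 0';python3 -c "
from h import *
to(.556,.326,.123)"
```

```text
time: 7.0
tool_pos: [0.5582, 0.3049, 0.2707]
tool_rot: [0.711, 0.703, -0.0, -0.0]
ft_force: [0.1, 0.3, -2.3]
grip_width: 0.057
t 7.0 pos [0.5582 0.3049 0.2707] w 0.057 f [ 0.1  0.3 -2.3]  delta cm: [ 2.11 -0.23 14.77] rv to level/aligned: [-0.001  0.     0.005]
```

```bash
python3 -m handwheel '1.1 -0.1 0 0 0 0;1 -0.1 2 0 0 0;0 0 4 0 0 0;0 0 3 0 0 0;0 0 2 0 0 0;0 0 1.5 0 0 0;0 0 0.6 0 0 0;0 0 0 0 0 0;0 0 0 0 0 0';python3 -c "
from h import *
to(.556,.326,.1217)
s,p,d=snap('side','s1')"
```

```text
time: 7.9
tool_pos: [0.5582, 0.3234, 0.1415]
tool_rot: [0.713, 0.702, 0.001, 0.0]
ft_force: [0.4, 0.4, -1.9]
grip_width: 0.0571
t 7.9 pos [0.5582 0.3234 0.1415] w 0.0571 f [ 0.4  0.4 -1.9]  delta cm: [ 0.25 -0.23  1.98] rv to level/aligned: [ 0.001 -0.001 -0.   ]
```

View pics/s1.png

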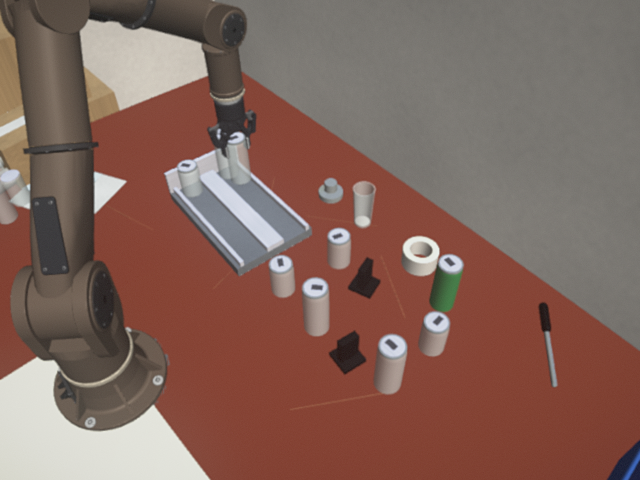

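```bash
python3 -m handwheel '0.1 -0.2 1 0 0 0;0 0 0.6 0 0 0;0 0 0.3 0 0 0;0 0 0 0 0 0;0 0 0 0 0 0';python3 -c "
from h import *
to(.556,.326,.1217)"
```

```text
time: 8.45
tool_pos: [0.5549, 0.3246, 0.1216]
tool_rot: [0.712, 0.702, -0.0, -0.0]
ft_force: [-2.5, -1.0, 5.3]
grip_width: 0.0575
t 8.4 pos [0.5549 0.3246 0.1216] w 0.0575 f [-2.5 -1.   5.3]  delta cm: [ 0.14  0.11 -0.01] rv to level/aligned: [-0.001 -0.     0.001]
```

```bash
python3 -m handwheel '0 0 0 0 0 0;0 0 0 0 0 0;0 0 0 0 0 0;0 0 0 0 0 0;0 0 -3 0 0 0;0 0 -4 0 0 0;0 0 -4 0 0 0;0 0 -2 0 0 0;0 0 0 0 0 0' -0.65;python3 - <<'E'
from h import *
s,p,d=snap("wrist","w2")
to(.457,-.385,.25)
W=cloud("wrist",d,s)
for c,z0 in(((.556,.324),.175),((.556,.386),.175),((.436,.386),.125)):
    m=(np.hypot(W[...,0]-c[0],W[...,1]-c[1])<.035)&(abs(W[...,2]-z0)<.008)
    w=W[m];print(m.sum(),((w.min(0)+w.max(0))/2).round(4),np.ptp(w,axis=0).round(3))
E
```

```text
time: 9.35
tool_pos: [0.5572, 0.3249, 0.2549]
tool_rot: [0.712, 0.702, 0.003, 0.001]
ft_force: [0.1, 0.5, 0.4]
grip_width: 0.0706
t 9.4 pos [0.5561 0.3247 0.2528] w 0.0708 f [-0.6 -0.2 -0.9]  delta cm: [-71.11  -8.84   0.12] rv to level/aligned: [ 0.002 -0.002  0.   ]
5266 [0.5546 0.3225 0.173 ] [0.054 0.055 0.012]
6637 [0.5548 0.386  0.1761] [0.054 0.054 0.007]
4860 [0.4337 0.3862 0.1234] [0.055 0.054 0.013]
```

View pics/w2.png

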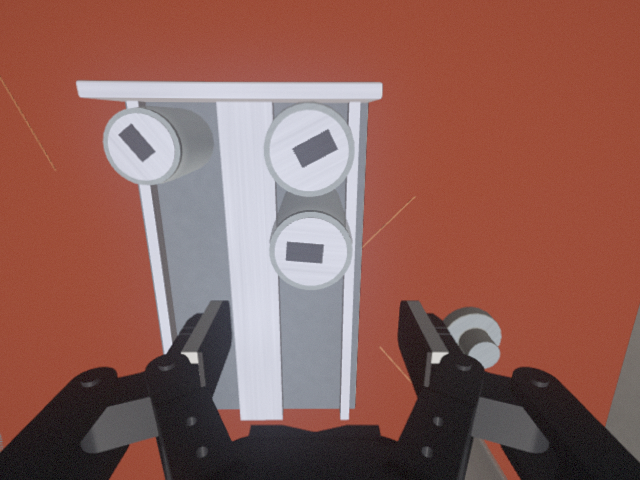

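```bash
python3 -m handwheel '-3 -0.5 0 0 0 0;-4.5 -0.55 0 0 0 0;-4.5 -0.55 0 0 0 0;-4.5 -0.55 0 0 0 0;-4.5 -0.55 0 0 0 0;-4.5 -0.55 0 0 0 0;-4.5 -0.55 0 0 0 0;-4.5 -0.55 0 0 0 0;-4.5 -0.55 0 0 0 0;-4.5 -0.55 0 0 0 0;-4.5 -0.55 0 0 0 0;-4.5 -0.55 0 0 0 0;-4.5 -0.55 0 0 0 0;-4.5 -0.55 0 0 0 0;-4.5 -0.55 0 0 0 0;-4.5 -0.55 0 0 0 0;-0.6 -0.1 0 0 0 0;0 0 0 0 0 0;0 0 0 0 0 0'
python3 - <<'E'
from h import *
s,p,d=snap("wrist","w3")
to(.457,-.385,.091)
W=cloud("wrist",d,s)
for c,z0 in(((.457,-.385),.145),((.594,-.381),.095)):
    m=(np.hypot(W[...,0]-c[0],W[...,1]-c[1])<.035)&(abs(W[...,2]-z0)<.008)
    w=W[m];print(m.sum(),((w.min(0)+w.max(0))/2).round(4),np.ptp(w,axis=0).round(3))
for c in((.432,-.285),(.597,-.159)):
        m=(np.hypot(W[...,0]-c[0],W[...,1]-c[1])<.05)&(W[...,2]>.073)&(W[...,2]<.088)
        w=W[m][:,:2].astype(np.float32);
        if len(w)>10:r=cv2.minAreaRect(w);print("stop",m.sum(),np.round(r[0],3),np.round(r[1],3),round(r[2],1))
E
```

```text
time: 11.3
tool_pos: [0.4564, -0.3837, 0.2502]
tool_rot: [0.712, 0.702, 0.0, -0.001]
ft_force: [0.1, 0.0, 0.8]
grip_width: 0.0704
t 11.3 pos [ 0.4568 -0.3833  0.2505] w 0.0705 f [0.8 0.  0.5]  delta cm: [-0.2   0.03 15.95] rv to level/aligned: [-0.001 -0.002  0.002]
4399 [ 0.4554 -0.3842  0.1435] [0.053 0.054 0.013]
3432 [ 0.5918 -0.3815  0.0933] [0.055 0.054 0.013]
stop 1431 [ 0.431 -0.285] [0.019 0.045] 84.7
```

```bash
python3 -m handwheel '-0.1 -0.05 2 0 0 0;0 0 3 0 0 0;0 0 3 0 0 0;0 0 3 0 0 0;0 0 3 0 0 0;0 0 1.95 0 0 0;0 0 0 0 0 0;0 0 0 0 0 0' - 40; python3 -m handwheel '0 0 0 0 0 0;0 0 0 0 0 0;0 0 0 0 0 0;0 0 0 0 0 0;0 0 0 0 0 0' 1 40;python3 -c "
from h import *
to(.555,.262,.27)"
```

```text
time: 12.15
tool_pos: [0.4563, -0.385, 0.0922]
tool_rot: [0.712, 0.702, 0.0, -0.0]
ft_force: [-0.4, -0.3, 0.7]
grip_width: 0.0701
time: 12.65
tool_pos: [0.4565, -0.3864, 0.0933]
tool_rot: [0.712, 0.702, 0.001, 0.001]
ft_force: [-1.3, 2.1, 7.3]
grip_width: 0.0575
t 12.7 pos [ 0.4565 -0.3864  0.0933] w 0.0575 f [-1.3  2.1  7.3]  delta cm: [ 64.97   8.93 -17.68] rv to level/aligned: [0.002 0.001 0.001]
```

```bash
python3 -m handwheel '0 0 -2 0 0 0;0 0 -4 0 0 0;0 0 -4.5 0 0 0;0 0 -4.5 0 0 0;2 0.3 -2.7 0 0 0;4.4 0.6 0 0 0 0;4.4 0.6 0 0 0 0;4.4 0.6 0 0 0 0;4.4 0.6 0 0 0 0;4.4 0.6 0 0 0 0;4.4 0.6 0 0 0 0;4.4 0.6 0 0 0 0;4.4 0.6 0 0 0 0;4.4 0.6 0 0 0 0;4.4 0.6 0 0 0 0;4.4 0.6 0 0 0 0;4.4 0.6 0 0 0 0;4.4 0.6 0 0 0 0;4.4 0.6 0 0 0 0';python3 -m handwheel '1 0.1 0 0 0 0;0 0 0 0 0 0;0 0 0 0 0 0';python3 -c "
from h import *
to(.555,.259,.1235)"
```

```text
time: 14.55
tool_pos: [0.5521, 0.2503, 0.2694]
tool_rot: [0.712, 0.702, 0.0, -0.0]
ft_force: [1.4, 0.3, -1.9]
grip_width: 0.0571
time: 14.85
tool_pos: [0.5535, 0.2568, 0.269]
tool_rot: [0.713, 0.701, -0.0, 0.0]
ft_force: [-0.1, -1.0, -0.7]
grip_width: 0.057
t 14.8 pos [0.5535 0.2568 0.269 ] w 0.057 f [-0.1 -1.  -0.7]  delta cm: [ 0.24  0.15 14.55] rv to level/aligned: [ 0.     0.001 -0.001]
```

```bash
python3 -m handwheel '0.1 0.1 3 0 0 0;0 0 4 0 0 0;0 0 3 0 0 0;0 0 2 0 0 0;0 0 1 0 0 0;0 0 0.7 0 0 0;0 0 0.5 0 0 0;0 0 0.5 0 0 0;0 0 0 0 0 0;0 0 0 0 0 0';python3 -c "
from h import *
to(.555,.259,.1235)"
```

```text
time: 15.85
tool_pos: [0.5548, 0.2598, 0.1231]
tool_rot: [0.712, 0.702, 0.001, -0.0]
ft_force: [-2.5, -0.1, 5.2]
grip_width: 0.0572
t 15.8 pos [0.5548 0.2598 0.1231] w 0.0572 f [-2.5 -0.1  5.2]  delta cm: [-0.08  0.02 -0.04] rv to level/aligned: [ 0.001 -0.001  0.001]
```

Landed. Release, rise, check, and go for T_b (0.430,-0.178).

```bash
python3 -m handwheel '0 0 0 0 0 0;0 0 0 0 0 0;0 0 0 0 0 0;0 0 0 0 0 0;0 0 -3 0 0 0;0 0 -4 0 0 0;0 0 -4 0 0 0;0 0 -2 0 0 0;0 0 0 0 0 0;0 0 0 0 0 0' -0.65;python3 - <<'E'
from h import *
s,p,d=snap("wrist","w4")
to(.430,-.178,.25)
W=cloud("wrist",d,s)
for c,z0 in(((.555,.262),.175),((.556,.324),.175),((.556,.386),.175)):
    m=(np.hypot(W[...,0]-c[0],W[...,1]-c[1])<.035)&(abs(W[...,2]-z0)<.008)
    w=W[m];print(m.sum(),((w.min(0)+w.max(0))/2).round(4),np.ptp(w,axis=0).round(3))
E
```

```text
time: 16.85
tool_pos: [0.5544, 0.2596, 0.2518]
tool_rot: [0.712, 0.702, 0.0, -0.0]
ft_force: [-0.6, 0.4, -0.6]
grip_width: 0.0703
t 16.9 pos [0.5539 0.2595 0.251 ] w 0.0703 f [ 0.7 -0.1 -0.4]  delta cm: [-43.93 -11.74   0.12] rv to level/aligned: [-0.001  0.     0.001]
5513 [0.5543 0.2657 0.1731] [0.054 0.062 0.012]
6896 [0.5546 0.3191 0.1763] [0.054 0.06  0.006]
6978 [0.5545 0.3785 0.1734] [0.054 0.038 0.013]
```

```bash
python3 -m handwheel '-3 -0.8 0 0 0 0;-4.4 -1.2 0 0 0 0;-4.4 -1.2 0 0 0 0;-4.4 -1.2 0 0 0 0;-4.4 -1.2 0 0 0 0;-4.4 -1.2 0 0 0 0;-4.4 -1.2 0 0 0 0;-4.4 -1.2 0 0 0 0;-4.4 -1.2 0 0 0 0;-4.4 -1.2 0 0 0 0;-1.3 -0.15 0 0 0 0;0 0 0 0 0 0;0 0 0 0 0 0'
python3 - <<'E'
from h import *
s,p,d=snap("wrist","w5")
to(.430,-.178,.091)
W=cloud("wrist",d,s)
for c,z0 in(((.431,-.178),.145),((.438,-.042),.095),((.599,-.06),.095)):
    m=(np.hypot(W[...,0]-c[0],W[...,1]-c[1])<.035)&(abs(W[...,2]-z0)<.008)
    w=W[m];print(m.sum(),((w.min(0)+w.max(0))/2).round(4),np.ptp(w,axis=0).round(3))
for c in((.432,-.285),(.597,-.159)):
        m=(np.hypot(W[...,0]-c[0],W[...,1]-c[1])<.05)&(W[...,2]>.073)&(W[...,2]<.088)
        w=W[m][:,:2].astype(np.float32);
        if len(w)>10:r=cv2.minAreaRect(w);print("stop",m.sum(),np.round(r[0],3),np.round(r[1],3),round(r[2],1))
E
```

```text
time: 18.2
tool_pos: [0.4299, -0.1771, 0.251]
tool_rot: [0.713, 0.702, -0.0, -0.001]
ft_force: [-0.5, 1.3, -0.1]
grip_width: 0.0707
t 18.2 pos [ 0.4303 -0.1765  0.2511] w 0.0704 f [ 0.7  0.4 -0.3]  delta cm: [-0.16 -0.   16.01] rv to level/aligned: [-0.001 -0.     0.002]
4366 [ 0.4307 -0.1786  0.1432] [0.054 0.055 0.012]
4784 [ 0.4364 -0.0437  0.0932] [0.053 0.05  0.012]
5222 [ 0.5969 -0.0595  0.0932] [0.055 0.054 0.012]
stop 881 [ 0.431 -0.285] [0.019 0.046] 84.5
stop 1266 [ 0.595 -0.159] [0.046 0.019] 20.1
```

```bash
python3 -m handwheel '-0.15 0.05 2 0 0 0;0 0 3 0 0 0;0 0 3 0 0 0;0 0 3 0 0 0;0 0 3 0 0 0;0 0 1.95 0 0 0;0 0 0 0 0 0;0 0 0 0 0 0' - 40; python3 -m handwheel '0 0 0 0 0 0;0 0 0 0 0 0;0 0 0 0 0 0;0 0 0 0 0 0;0 0 0 0 0 0' 1 40;python3 -c "
from h import *
to(.5545,.200,.27)"
```

```text
time: 19.05
tool_pos: [0.4309, -0.1784, 0.0924]
tool_rot: [0.712, 0.702, -0.0, -0.0]
ft_force: [-0.1, 0.6, -0.0]
grip_width: 0.0706
time: 19.55
tool_pos: [0.4315, -0.1791, 0.0934]
tool_rot: [0.712, 0.702, 0.001, 0.001]
ft_force: [-2.0, -0.2, 7.1]
grip_width: 0.057
t 19.6 pos [ 0.4315 -0.1791  0.0934] w 0.057 f [-2.  -0.2  7.1]  delta cm: [ 38.1   11.77 -17.62] rv to level/aligned: [ 0.002 -0.     0.001]
```

```bash
python3 -m handwheel '0 0 -2 0 0 0;0 0 -4 0 0 0;0 0 -4.5 0 0 0;0 0 -4.5 0 0 0;2 0.8 -2.6 0 0 0;4.4 1.35 0 0 0 0;4.4 1.35 0 0 0 0;4.4 1.35 0 0 0 0;4.4 1.35 0 0 0 0;4.4 1.35 0 0 0 0;4.4 1.35 0 0 0 0;4.4 1.35 0 0 0 0;4.4 1.35 0 0 0 0;0.9 0.2 0 0 0 0;0 0 0 0 0 0;0 0 0 0 0 0';python3 -c "
from h import *
to(.5545,.200,.1235)"
```

```text
time: 21.15
tool_pos: [0.5542, 0.1992, 0.2684]
tool_rot: [0.713, 0.702, -0.0, 0.0]
ft_force: [0.4, -0.6, -1.5]
grip_width: 0.057
t 21.1 pos [0.5542 0.1992 0.2684] w 0.057 f [ 0.4 -0.6 -1.5]  delta cm: [ 0.08  0.03 14.49] rv to level/aligned: [-0.  0.  0.]
```

```bash
python3 -m handwheel '0.05 0.05 3 0 0 0;0 0 4 0 0 0;0 0 3 0 0 0;0 0 2 0 0 0;0 0 1 0 0 0;0 0 0.7 0 0 0;0 0 0.5 0 0 0;0 0 0.45 0 0 0;0 0 0 0 0 0;0 0 0 0 0 0'; python3 -m handwheel '0 0 0 0 0 0;0 0 0 0 0 0;0 0 0 0 0 0;0 0 0 0 0 0;0 0 -3 0 0 0;0 0 -4 0 0 0;0 0 -4 0 0 0;0 0 -2 0 0 0;0 0 0 0 0 0;0 0 0 0 0 0' -0.65;python3 - <<'E'
from h import *
s,p,d=snap("wrist","w6")
to(.597,-.0597,.2)
W=cloud("wrist",d,s)
for y in (.2,.261,.323):
    m=(abs(W[...,0]-.555)<.035)&(abs(W[...,1]-y)<.030)&(abs(W[...,2]-.175)<.008)
    w=W[m];print(m.sum(),((w.min(0)+w.max(0))/2).round(4),np.ptp(w,axis=0).round(3))
E
```

```text
time: 22.15
tool_pos: [0.5554, 0.2006, 0.1233]
tool_rot: [0.712, 0.702, 0.001, -0.0]
ft_force: [-4.3, -0.7, 6.5]
grip_width: 0.0575
time: 23.15
tool_pos: [0.5549, 0.2005, 0.2516]
tool_rot: [0.712, 0.702, 0.0, -0.0]
ft_force: [-0.3, -0.1, -0.6]
grip_width: 0.0704
t 23.2 pos [0.5544 0.2005 0.2509] w 0.0707 f [-1.1 -0.3 -0.4]  delta cm: [-25.95   4.65   5.09] rv to level/aligned: [-0.001  0.     0.001]
5468 [0.5548 0.2011 0.173 ] [0.054 0.055 0.012]
6838 [0.5542 0.2616 0.1762] [0.054 0.054 0.007]
7766 [0.5541 0.3172 0.1734] [0.054 0.043 0.013]
```

View pics/w6.png

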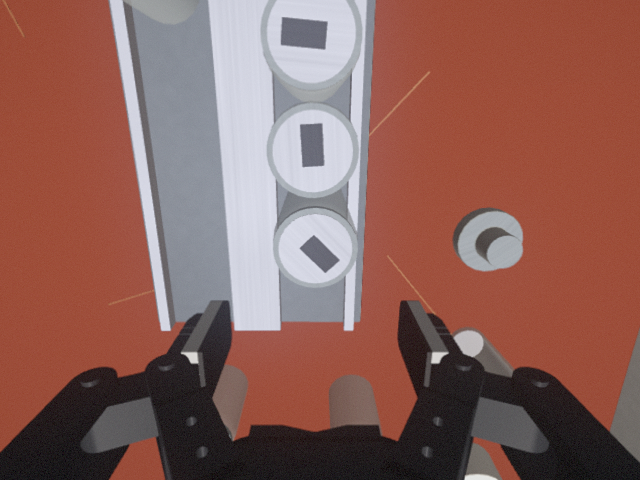

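```bash
python3 -m handwheel '-3 0.5 0 0 0 0;-4.4 0.8 0 0 0 0;-4.4 0.8 0 0 0 0;-4.4 0.8 0 0 0 0;-4.4 0.8 0 0 0 0;-4 0.7 0 0 0 0;-1.35 0.2 1.4 0 0 0;0 0 3 0 0 0;0 0 4 0 0 0;0 0 4 0 0 0;0 0 4 0 0 0;0 0 2.5 0 0 0;0 0 1.5 0 0 0;0 0 0 0 0 0;0 0 0 0 0 0';python3 -m handwheel '0 0 0 0 0 0;0 0 0 0 0 0;0 0 0 0 0 0;0 0 0 0 0 0;0 0 0 0 0 0' 1 40;python3 -c "
from h import *
to(.436,.323,.24)"
```

```text
time: 24.7
tool_pos: [0.5973, -0.06, 0.0482]
tool_rot: [0.713, 0.702, -0.0, 0.0]
ft_force: [0.8, 1.4, -0.1]
grip_width: 0.0705
time: 25.2
tool_pos: [0.5981, -0.06, 0.0493]
tool_rot: [0.712, 0.702, 0.001, 0.001]
ft_force: [-1.4, -0.1, 7.6]
grip_width: 0.0571
t 25.2 pos [ 0.5981 -0.06    0.0493] w 0.0571 f [-1.4 -0.1  7.6]  delta cm: [ 38.05 -16.74 -19.11] rv to level/aligned: [ 0.003 -0.     0.   ]
```

```bash
python3 -m handwheel '0 0 -2 0 0 0;0 0 -4 0 0 0;0 0 -4.5 0 0 0;0 -2 -4 0 0 0;0 -4 -3 0 0 0;1 -4 -2.5 0 0 0;2.5 -3.5 0 0 0 0;4.2 -1.5 0 0 0 0;4.4 -1 0 0 0 0;4.4 -0.5 0 0 0 0;4.4 0 0 0 0 0;4.4 0 0 0 0 0;4.4 0 0 0 0 0;4.4 0 0 0 0 0;3 0 0 0 0 0;0.9 -0.2 0 0 0 0;0 0 0 0 0 0;0 0 0 0 0 0';python3 -c "
from h import *
to(.436,.323,.079)"
```

```text
time: 27.0
tool_pos: [0.436, 0.3213, 0.248]
tool_rot: [0.713, 0.701, -0.0, 0.0]
ft_force: [-0.1, -0.9, -0.8]
grip_width: 0.0571
t 27.0 pos [0.436  0.3213 0.248 ] w 0.0571 f [-0.1 -0.9 -0.8]  delta cm: [ 1.80e-01 -1.00e-02  1.69e+01] rv to level/aligned: [ 0.     0.    -0.001]
```

```bash
python3 -m handwheel '0.1 0 3 0 0 0;0 0 4 0 0 0;0 0 4 0 0 0;0 0 2.5 0 0 0;0 0 1.3 0 0 0;0 0 1 0 0 0;0 0 0.6 0 0 0;0 0 0.5 0 0 0;0 0 0 0 0 0;0 0 0 0 0 0'; python3 -m handwheel '0 0 0 0 0 0;0 0 0 0 0 0;0 0 0 0 0 0;0 0 0 0 0 0;0 0 -3 0 0 0;0 0 -4 0 0 0;0 0 -4 0 0 0;0 0 -4 0 0 0;0 0 -2 0 0 0;0 0 0 0 0 0;0 0 0 0 0 0' -0.65;python3 - <<'E'
from h import *
s,p,d=snap("wrist","w7")
to(.437,-.043,.048)
W=cloud("wrist",d,s)
for y in (.323,.386):
    m=(abs(W[...,0]-.436)<.035)&(abs(W[...,1]-y)<.0305)&(abs(W[...,2]-.125)<.008)
    w=W[m];print(m.sum(),((w.min(0)+w.max(0))/2).round(4),np.ptp(w,axis=0).round(3))
E
```

```text
time: 28.0
tool_pos: [0.4363, 0.3241, 0.0794]
tool_rot: [0.712, 0.702, 0.001, -0.0]
ft_force: [-0.2, 0.2, -0.9]
grip_width: 0.0571
time: 29.1
tool_pos: [0.4357, 0.3238, 0.2487]
tool_rot: [0.712, 0.702, 0.0, -0.0]
ft_force: [-0.6, -0.8, -1.0]
grip_width: 0.0705
t 29.1 pos [0.4353 0.3235 0.2479] w 0.0706 f [0.2 0.7 0.8]  delta cm: [-36.63   0.74  20.02] rv to level/aligned: [-0.001  0.001  0.001]
3897 [0.4357 0.3246 0.1232] [0.054 0.054 0.012]
4718 [0.4337 0.3867 0.1262] [0.054 0.054 0.007]
```

```bash
python3 -m handwheel '-3 0 0 0 0 0;-4.4 0.1 0 0 0 0;-4.4 0.1 0 0 0 0;-4.4 0.1 0 0 0 0;-4.4 0.1 0 0 0 0;-4.4 0.1 0 0 0 0;-4.4 0.1 0 0 0 0;-4.4 0.1 0 0 0 0;-2.9 0.05 1.5 0 0 0;0 0 3 0 0 0;0 0 4 0 0 0;0 0 4 0 0 0;0 0 4 0 0 0;0 0 2.2 0 0 0;0 0 1.3 0 0 0;0 0 0 0 0 0;0 0 0 0 0 0';python3 -m handwheel '0 0 0 0 0 0;0 0 0 0 0 0;0 0 0 0 0 0;0 0 0 0 0 0;0 0 0 0 0 0' 1 40;python3 -c "
from h import *
to(.435,.263,.24)"
```

```text
time: 30.85
tool_pos: [0.4371, -0.0437, 0.0484]
tool_rot: [0.713, 0.702, -0.001, -0.0]
ft_force: [0.5, -0.4, -0.2]
grip_width: 0.0702
time: 31.35
tool_pos: [0.4381, -0.0433, 0.0494]
tool_rot: [0.712, 0.702, 0.0, 0.0]
ft_force: [-2.3, 0.7, 7.2]
grip_width: 0.0572
t 31.4 pos [ 0.4381 -0.0433  0.0494] w 0.0572 f [-2.3  0.7  7.2]  delta cm: [ 30.63  -0.75 -19.05] rv to level/aligned: [ 0.001 -0.     0.   ]
```

```bash
python3 -m handwheel '0 0 -2 0 0 0;0 0 -4 0 0 0;0 0 -4 0 0 0;2.5 0 -2 0 0 0;4.4 -0.1 0 0 0 0;4.4 -0.1 0 0 0 0;4.4 -0.1 0 0 0 0;4.4 -0.1 0 0 0 0;4.4 -0.1 0 0 0 0;4 -0.1 0 0 0 0;2 -0.1 0 0 0 0;0 0 0 0 0 0;0 0 0 0 0 0';python3 -c "
from h import *
to(.435,.263,.0795)"
```

```text
time: 32.65
tool_pos: [0.4353, 0.261, 0.1687]
tool_rot: [0.712, 0.702, -0.0, 0.0]
ft_force: [-0.3, -0.6, -1.9]
grip_width: 0.0576
t 32.6 pos [0.4353 0.261  0.1687] w 0.0576 f [-0.3 -0.6 -1.9]  delta cm: [ 0.2  -0.03  8.92] rv to level/aligned: [-0.     0.001  0.001]
```

```bash
python3 -m handwheel '0.15 0 2.5 0 0 0;0 0 2.5 0 0 0;0 0 1.6 0 0 0;0 0 1 0 0 0;0 0 0.7 0 0 0;0 0 0.6 0 0 0;0 0 0 0 0 0;0 0 0 0 0 0'; python3 -m handwheel '0 0 0 0 0 0;0 0 0 0 0 0;0 0 0 0 0 0;0 0 0 0 0 0;0 0 -3 0 0 0;0 0 -4 0 0 0;0 0 -4 0 0 0;0 0 -4 0 0 0;0 0 -2 0 0 0;0 0 0 0 0 0;0 0 0 0 0 0' -0.65;python3 - <<'E'
from h import *
s,p,d=snap("wrist","w8")
to(.593,-.3815,.25)
W=cloud("wrist",d,s)
for y in (.263,.323,.386):
    m=(abs(W[...,0]-.436)<.035)&(abs(W[...,1]-y)<.0305)&(abs(W[...,2]-.125)<.008)
    w=W[m];print(m.sum(),((w.min(0)+w.max(0))/2).round(4),np.ptp(w,axis=0).round(3))
E
```

```text
time: 33.45
tool_pos: [0.4357, 0.2632, 0.0802]
tool_rot: [0.712, 0.702, 0.0, 0.0]
ft_force: [0.1, -0.1, -1.4]
grip_width: 0.0572
time: 34.55
tool_pos: [0.4352, 0.2634, 0.2497]
tool_rot: [0.712, 0.702, 0.0, -0.0]
ft_force: [0.3, -0.7, -1.1]
grip_width: 0.0704
t 34.6 pos [0.4348 0.2631 0.249 ] w 0.0704 f [ 0.  -0.5 -0.2]  delta cm: [-64.22  16.77  -0.09] rv to level/aligned: [-0.001  0.     0.001]
3870 [0.4345 0.2649 0.1232] [0.054 0.055 0.012]
4659 [0.4357 0.3245 0.1263] [0.054 0.053 0.006]
6027 [0.4333 0.3864 0.1235] [0.055 0.054 0.012]
```

Now the last short can at (0.593,-0.3815).

```bash
python3 -m handwheel '-3 0.7 0 0 0 0;-4.3 1.15 0 0 0 0;-4.3 1.15 0 0 0 0;-4.3 1.15 0 0 0 0;-4.3 1.15 0 0 0 0;-4.3 1.15 0 0 0 0;-4.3 1.15 0 0 0 0;-4.3 1.15 0 0 0 0;-4.3 1.15 0 0 0 0;-4.3 1.15 0 0 0 0;-4.3 1.15 0 0 0 0;-4.3 1.15 0 0 0 0;-4.3 1.15 0 0 0 0;-4.3 1.15 0 0 0 0;-4.3 1.15 0 0 0 0;-1 -0.05 0 0 0 0;0 0 0 0 0 0;0 0 0 0 0 0';python3 - <<'E'
from h import *
s,p,d=snap("wrist","w9")
to(.593,-.3815,.048)
W=cloud("wrist",d,s)
m=(np.hypot(W[...,0]-.594,W[...,1]+.381)<.04)&(abs(W[...,2]-.095)<.008)
w=W[m];print(m.sum(),((w.min(0)+w.max(0))/2).round(4),np.ptp(w,axis=0).round(3))
E
```

```text
time: 36.4
tool_pos: [0.593, -0.38, 0.2484]
tool_rot: [0.712, 0.702, 0.0, -0.001]
ft_force: [0.6, 0.5, 0.3]
grip_width: 0.0704
t 36.5 pos [ 0.5935 -0.3793  0.2489] w 0.0705 f [-0.1  0.9  0.6]  delta cm: [-0.26 -0.03 20.09] rv to level/aligned: [-0.001 -0.002  0.002]
3210 [ 0.5924 -0.3814  0.0931] [0.053 0.054 0.012]
```

View pics/w9.png

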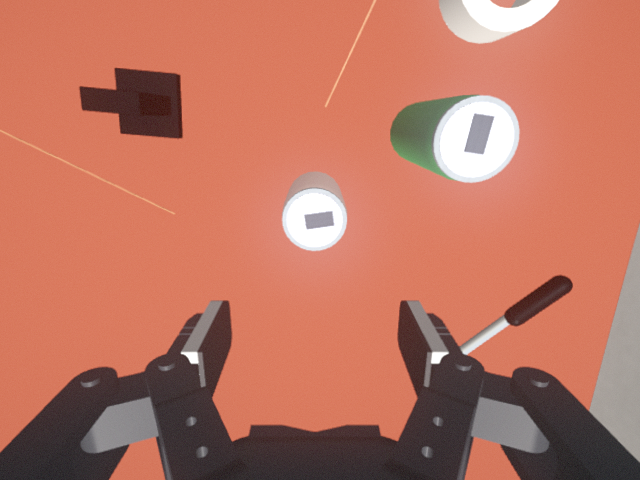

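```bash
python3 -m handwheel '-0.2 0 2 0 0 0;0 0 4 0 0 0;0 0 4 0 0 0;0 0 4 0 0 0;0 0 3.5 0 0 0;0 0 1.6 0 0 0;0 0 1 0 0 0;0 0 0 0 0 0;0 0 0 0 0 0';python3 -m handwheel '0 0 0 0 0 0;0 0 0 0 0 0;0 0 0 0 0 0;0 0 0 0 0 0;0 0 0 0 0 0' 1 40;python3 -c "
from h import *
to(.434,.202,.20)"
```

```text
time: 37.35
tool_pos: [0.5941, -0.3837, 0.0505]
tool_rot: [0.712, 0.702, 0.0, 0.001]
ft_force: [0.0, -0.1, 1.1]
grip_width: 0.0706
time: 37.85
tool_pos: [0.5939, -0.384, 0.0508]
tool_rot: [0.713, 0.702, 0.0, 0.001]
ft_force: [-1.0, 0.9, 7.7]
grip_width: 0.0568
t 37.9 pos [ 0.5939 -0.384   0.0508] w 0.0568 f [-1.   0.9  7.7]  delta cm: [ 58.33 -16.85 -15.03] rv to level/aligned: [0.002 0.001 0.   ]
```

```bash
python3 -m handwheel '0 0 -2 0 0 0;0 0 -4 0 0 0;0 0 -4.5 0 0 0;0 0 -4.5 0 0 0;2.5 -0.7 0 0 0 0;4.3 -1.3 0 0 0 0;4.3 -1.3 0 0 0 0;4.3 -1.3 0 0 0 0;4.3 -1.3 0 0 0 0;4.3 -1.3 0 0 0 0;4.3 -1.3 0 0 0 0;4.3 -1.3 0 0 0 0;4.3 -1.3 0 0 0 0;4.3 -1.3 0 0 0 0;4.3 -1.3 0 0 0 0;4.3 -1.3 0 0 0 0;4.3 -1.3 0 0 0 0;4 -0.5 0 0 0 0;0 0 0 0 0 0;0 0 0 0 0 0';python3 -c "
from h import *
to(.434,.2005,.081)"
```

```text
time: 39.85
tool_pos: [0.4339, 0.2009, 0.1991]
tool_rot: [0.712, 0.703, 0.0, 0.0]
ft_force: [0.8, -0.5, -0.9]
grip_width: 0.0572
t 39.9 pos [0.4339 0.2009 0.1991] w 0.0572 f [ 0.8 -0.5 -0.9]  delta cm: [-0.05  0.   11.81] rv to level/aligned: [ 0.001 -0.     0.003]
```

```bash
python3 -m handwheel '0 0 2.5 0 0 0;0 0 3.5 0 0 0;0 0 2.3 0 0 0;0 0 1.5 0 0 0;0 0 1 0 0 0;0 0 0.6 0 0 0;0 0 0.4 0 0 0;0 0 0 0 0 0;0 0 0 0 0 0'; python3 -m handwheel '0 0 0 0 0 0;0 0 0 0 0 0;0 0 0 0 0 0;0 0 0 0 0 0;0 0 -3 0 0 0;0 0 -4 0 0 0;0 0 -4 0 0 0;0 0 -4 0 0 0;0 0 -2 0 0 0;0 0 0 0 0 0;0 0 0 0 0 0' -0.65;python3 - <<'E'
from h import *
s,p,d=snap("wrist","w10")
to(.596,-.159,.25)
W=cloud("wrist",d,s)
for x,z0 in((.435,.125),(.555,.175)):
  for y in (.202,.263,.323):
    m=(abs(W[...,0]-x)<.035)&(abs(W[...,1]-y)<.0305)&(abs(W[...,2]-z0)<.008)
    w=W[m]
    if len(w):print(m.sum(),((w.min(0)+w.max(0))/2).round(4),np.ptp(w,axis=0).round(3))
for n in("scene","side"):
    s,p,d=snap(n,n+"1");W=cloud(n,d)
    for c in((.432,-.285),(.597,-.159)):
        m=(np.hypot(W[...,0]-c[0],W[...,1]-c[1])<.09)&(W[...,2]>.073)&(W[...,2]<.088)&(p.max(2)<80)
        w=W[m][:,:2].astype(np.float32);
        if len(w)>10:r=cv2.minAreaRect(w);print("stop",n,m.sum(),np.round(r[0],3),np.round(r[1],3),round(r[2],1))
E
```

```text
time: 40.75
tool_pos: [0.4344, 0.2004, 0.0813]
tool_rot: [0.712, 0.702, 0.0, 0.0]
ft_force: [0.3, 1.0, -1.0]
grip_width: 0.0579
time: 41.85
tool_pos: [0.4337, 0.2005, 0.2507]
tool_rot: [0.712, 0.702, 0.0, -0.0]
ft_force: [-0.7, -0.1, 0.6]
grip_width: 0.0704
t 41.9 pos [0.4334 0.2002 0.2501] w 0.0705 f [ 0.4 -0.1 -0.1]  delta cm: [-35.68  16.79  -0.  ] rv to level/aligned: [-0.001  0.     0.001]
3847 [0.4329 0.2032 0.1234] [0.054 0.054 0.013]
4685 [0.4343 0.2647 0.1262] [0.054 0.054 0.007]
5968 [0.4359 0.3244 0.1233] [0.053 0.053 0.013]
5937 [0.5545 0.2013 0.1731] [0.055 0.054 0.012]
7663 [0.554  0.2619 0.1734] [0.055 0.054 0.013]
8096 [0.5545 0.3166 0.1736] [0.056 0.042 0.013]
stop scene 87 [ 0.432 -0.284] [0.019 0.045] 84.7
stop scene 113 [ 0.596 -0.157] [0.047 0.019] 18.4
stop side 193 [ 0.432 -0.286] [0.02  0.046] 86.5
stop side 132 [ 0.595 -0.161] [0.045 0.018] 19.4
```

View pics/scene1.png

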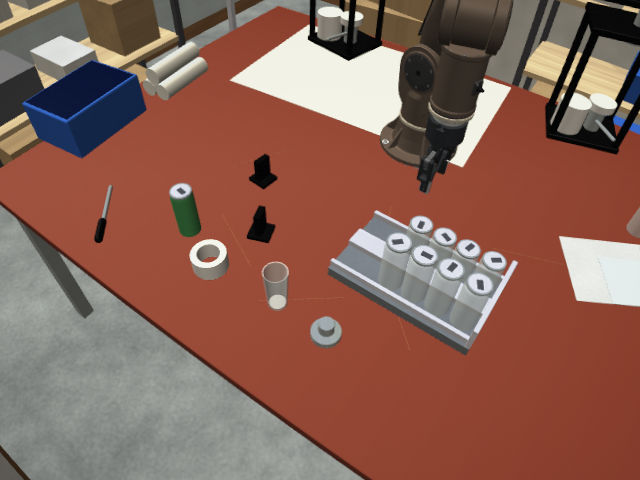

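```bash
python3 -m handwheel '-3 1.5 0 0 0 0;-4 1.9 0 0 0 0;-4 1.9 0 0 0 0;-4 1.9 0 0 0 0;-4 1.9 0 0 0 0;-4 1.9 0 0 0 0;-4 1.9 0 0 0 0;-4 1.9 0 0 0 0;-4 1.9 2 0 0 0;-0.6 0 3 0 0 0;0 0 0 0 0 -0.118;0 0 0 0 0 -0.118;0 0 0 0 0 -0.118;0 0 0 0 0 0;0 0 0 0 0 0' -0.65;python3 - <<'E'
from h import *
s,p,d=snap("wrist","w11")
to(.596,-.159,.045)
W=cloud("wrist",d,s)
c=(.597,-.159)
m=(np.hypot(W[...,0]-c[0],W[...,1]-c[1])<.06)&(W[...,2]>.073)&(W[...,2]<.088)
w=W[m][:,:2].astype(np.float32);r=cv2.minAreaRect(w);print("stop",m.sum(),np.round(r[0],4),np.round(r[1],3),round(r[2],1))
E
```

```text
time: 43.5
tool_pos: [0.5952, -0.1583, 0.1999]
tool_rot: [0.579, 0.815, -0.0, -0.001]
ft_force: [-0.8, -0.0, 0.2]
grip_width: 0.0709
t 43.5 pos [ 0.5953 -0.1582  0.2001] w 0.0705 f [-0.  -0.3 -0.5]  delta cm: [-0.1   0.06 15.51] rv to level/aligned: [-0.001 -0.     0.351]
stop 1486 [ 0.5945 -0.1584] [0.046 0.019] 21.2
```

View pics/w11.png

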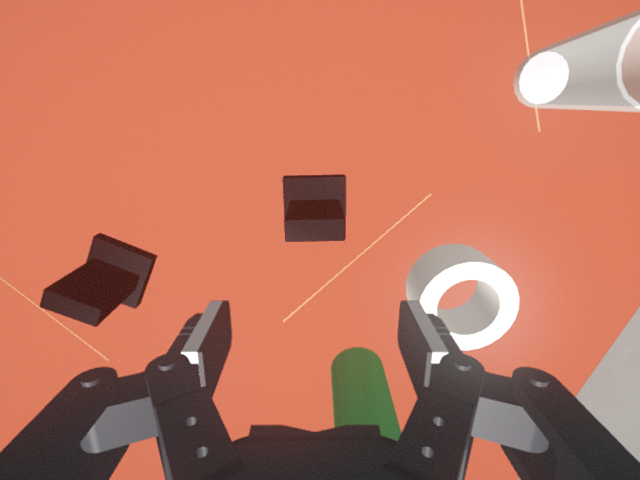

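```bash
python3 -m handwheel '0 0 2.5 0 0 0;0 0 4 0 0 0;0 0 4 0 0 0;0 0 3 0 0 0;0 0 1.4 0 0 0;0 0 0.6 0 0 0;0 0 0 0 0 0;0 0 0 0 0 0';python3 -m handwheel '0 0 0 0 0 0;0 0 0 0 0 0;0 0 0 0 0 0;0 0 0 0 0 0;0 0 0 0 0 0;0 0 0 0 0 0' 1 60;python3 -c "
from h import *
to(.596,-.159,.045)"
```

```text
time: 44.35
tool_pos: [0.5966, -0.1586, 0.0472]
tool_rot: [0.578, 0.816, 0.0, 0.001]
ft_force: [0.0, 0.1, 0.3]
grip_width: 0.0705
time: 44.95
tool_pos: [0.5962, -0.1585, 0.0472]
tool_rot: [0.578, 0.816, 0.001, 0.001]
ft_force: [-2.3, 1.4, 6.6]
grip_width: 0.0451
t 45.0 pos [ 0.5962 -0.1585  0.0472] w 0.0451 f [-2.3  1.4  6.6]  delta cm: [-0.04 -0.04  0.22] rv to level/aligned: [0.002 0.    0.354]
```

```bash
python3 -m handwheel '0 0 -2 0 0 0;0 0 -3 0 0 0;0 0 -4 0 0 0;0 0 -3 0 0 0.118;0 0 0 0 0 0.118;0 0 0 0 0 0.118;0 0 0 0 0 0;0 0 0 0 0 0';python3 - <<'E'
from h import *
to(.553,.12,.147)
for n in("scene","side"):
    s,p,d=snap(n,n+"2")
    c=env.calibration(n);T=np.linalg.inv(c["pose"]);q=T@np.r_[s["tool_pos"]+[0,0,.08],1]
    uv=cv2.projectPoints(np.array([[q[0],-q[1],-q[2]]]),np.zeros(3),np.zeros(3),np.array(c["mtx"]),np.array(c["dist"]))[0].ravel().astype(int);print(uv)
    u,v=uv;a=p[max(0,v-90):v+70,max(0,u-80):u+80,::-1];cv2.imwrite(f"pics/g_{n}.png",cv2.resize(a,None,fx=3.5,fy=3.5,interpolation=cv2.INTER_CUBIC))
E
```

```text
time: 45.75
tool_pos: [0.5954, -0.158, 0.1657]
tool_rot: [0.711, 0.703, -0.0, -0.0]
ft_force: [-0.8, -0.7, -2.7]
grip_width: 0.0453
t 45.8 pos [ 0.5954 -0.158   0.1657] w 0.0453 f [-0.8 -0.7 -2.7]  delta cm: [27.75 -4.56  1.88] rv to level/aligned: [-0.    -0.     0.004]
[253 160]
[367 213]
```

View pics/g_side.png

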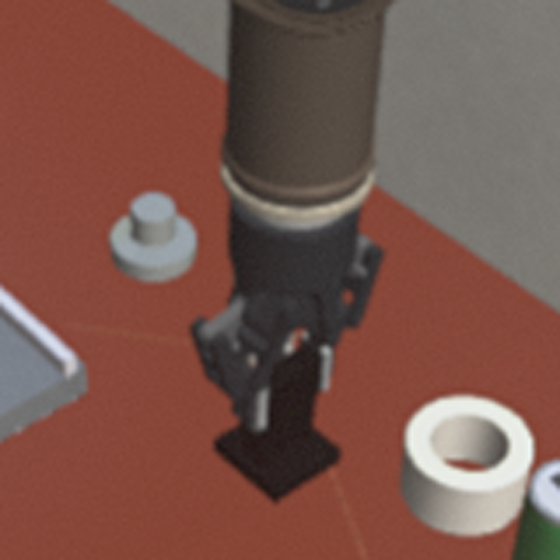

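View pics/g_scene.png

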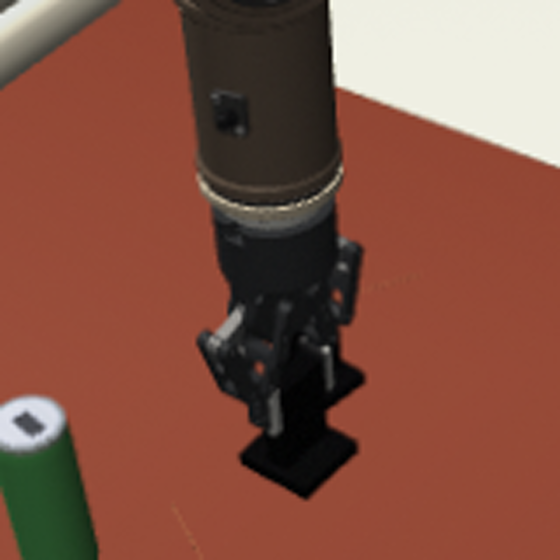

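```bash
python3 -m handwheel '2 -0.3 0 0 0 0;4 -0.7 0 0 0 0;4 -0.7 0 0 0 0;4 -0.7 0 0 0 0;4 -0.7 0 0 0 0;4 -0.7 0 0 0 0;3.5 -0.6 0 0 0 0;2.1 -0.1 0 0 0 0;0 0 0 0 0 0;0 0 0 0 0 0';python3 -c "
from h import *
to(.553,.121,.0775)"
```

```text
time: 46.85
tool_pos: [0.5547, 0.1184, 0.1658]
tool_rot: [0.712, 0.703, -0.0, 0.0]
ft_force: [0.3, -1.0, -2.9]
grip_width: 0.0453
t 46.9 pos [0.5547 0.1184 0.1658] w 0.0453 f [ 0.3 -1.  -2.9]  delta cm: [ 0.26 -0.17  8.83] rv to level/aligned: [-0.     0.     0.003]
```

```bash
python3 -m handwheel '0.1 -0.15 2.5 0 0 0;0 0 2.5 0 0 0;0 0 1.5 0 0 0;0 0 1 0 0 0;0 0 0.6 0 0 0;0 0 0.6 0 0 0;0 0 0 0 0 0;0 0 0 0 0 0'; python3 -m handwheel '0 0 0 0 0 0;0 0 0 0 0 0;0 0 0 0 0 0;0 0 0 0 0 0;0 0 -3 0 0 0;0 0 -3 0 0 0;0 0 0 0 0 0;0 0 0 0 0 0' -0.65;python3 - <<'E'
from h import *
s,p,d=snap("wrist","w12")
to(.553,.09,.08)
W=cloud("wrist",d,s)
m=(abs(W[...,0]-.555)<.04)&(abs(W[...,1]-.12)<.04)&(abs(W[...,2]-.11)<.01)
w=W[m];r=cv2.minAreaRect(w[:,:2].astype(np.float32));print(m.sum(),np.round(r[0],4),np.round(r[1],3),round(r[2],1),np.median(w[:,2]))
E
```

```text
time: 47.65
tool_pos: [0.5536, 0.1194, 0.0792]
tool_rot: [0.712, 0.702, 0.0, 0.0]
ft_force: [-0.1, 0.2, -2.5]
grip_width: 0.0449
time: 48.45
tool_pos: [0.5536, 0.1197, 0.1393]
tool_rot: [0.712, 0.702, 0.001, 0.0]
ft_force: [-0.2, 0.5, -0.1]
grip_width: 0.0701
t 48.5 pos [0.553  0.1197 0.1385] w 0.0707 f [-0.7 -0.3  0.5]  delta cm: [-2.97  0.04  5.85] rv to level/aligned: [-0.    -0.     0.001]
3310 [0.5523 0.1201] [0.046 0.019] 0.5 0.10940470016774663
```

View pics/w12.png

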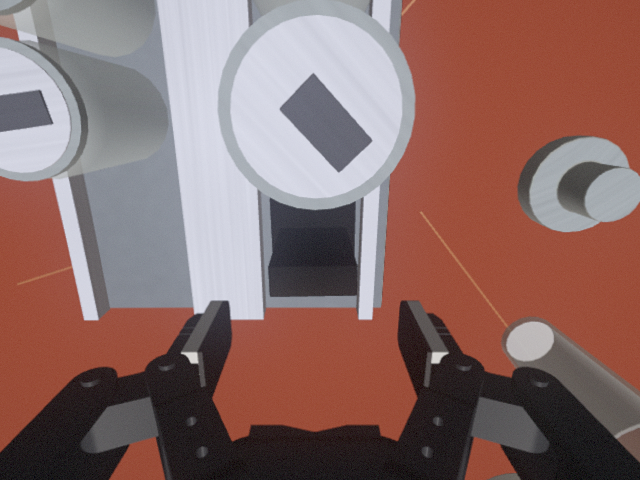

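```bash
python3 -m handwheel '-1.5 0 0 0 0 0;-1.9 0 0 0 0 0;0 0 0 0 0 0;0 0 0 0 0 0;0 0 0 0 0 0;0 0 0 0 0 0;0 0 2.5 0 0 0;0 0 2 0 0 0;0 0 0.9 0 0 0;0 0 0 0 0 0' 1;python3 -c "
from h import *
to(.553,.118,.085)"; python3 -m handwheel '1 0 0 0 0 0;0.5 0 0 0 0 0;0.5 0 0 0 0 0;0.5 0 0 0 0 0;0.4 0 0 0 0 0;0 0 0 0 0 0;0 0 0 0 0 0';python3 -c "
from h import *
to(.553,.118,.085)"
```

```text
time: 49.5
tool_pos: [0.552, 0.0857, 0.0838]
tool_rot: [0.712, 0.702, -0.001, -0.001]
ft_force: [-0.3, 0.3, 0.6]
grip_width: 0.0001
t 49.5 pos [0.552  0.0857 0.0838] w 0.0001 f [-0.3  0.3  0.6]  delta cm: [ 3.23  0.05 -0.12] rv to level/aligned: [-0.002  0.001  0.001]
time: 50.2
tool_pos: [0.5533, 0.1146, 0.0848]
tool_rot: [0.712, 0.702, 0.0, 0.0]
ft_force: [0.3, -1.5, -0.1]
grip_width: -0.0
t 50.2 pos [0.5533 0.1146 0.0848] w -0.0 f [ 0.3 -1.5 -0.1]  delta cm: [ 0.34 -0.03 -0.02] rv to level/aligned: [ 0.    -0.     0.001]
```

```bash
python3 -m handwheel '0.3 0 0 0 0 0;0 0 0 0 0 0;0 0 0 0 0 0;-1 0 0 0 0 0;-1.5 0 0 0 0 0;0 0 -3 0 0 0;0 0 -4 0 0 0;0 0 -2 0 0 0;0 0 0 0 0 0;0 0 0 0 0 0';python3 - <<'E'
from h import *
s,p,d=snap("wrist","w13")
to(.432,-.285,.2)
W=cloud("wrist",d,s)
m=(abs(W[...,0]-.555)<.04)&(abs(W[...,1]-.13)<.04)&(abs(W[...,2]-.11)<.008)&(p.max(2)<90)
w=W[m];r=cv2.minAreaRect(w[:,:2].astype(np.float32));print(m.sum(),np.round(r[0],4),np.round(r[1],3),round(r[2],1),np.median(w[:,2]))
m=(abs(W[...,0]-.555)<.035)&(abs(W[...,1]-.2)<.0305)&(abs(W[...,2]-.175)<.008)
w=W[m];print(m.sum(),((w.min(0)+w.max(0))/2).round(4),np.ptp(w,axis=0).round(3))
for n in("scene","side"):
    s,p,d=snap(n,n+"3");W=cloud(n,d)
    c=(.432,-.285)
    m=(np.hypot(W[...,0]-c[0],W[...,1]-c[1])<.12)&(W[...,2]>.073)&(W[...,2]<.088)&(p.max(2)<80)
    w=W[m][:,:2].astype(np.float32);r=cv2.minAreaRect(w);print("stop",n,m.sum(),np.round(r[0],3),np.round(r[1],3),round(r[2],1))
E
```

```text
time: 51.2
tool_pos: [0.5526, 0.0918, 0.1746]
tool_rot: [0.713, 0.702, 0.0, -0.0]
ft_force: [0.7, 1.2, 0.2]
grip_width: -0.0003
t 51.2 pos [0.5522 0.0919 0.174 ] w -0.0 f [-0.3  0.1 -0.6]  delta cm: [-37.88 -11.43  -2.6 ] rv to level/aligned: [-0.001 -0.    -0.   ]
2467 [0.5521 0.1198] [0.045 0.019] 0.2 0.10949946433302513
14700 [0.5548 0.1919 0.1736] [0.054 0.036 0.012]
stop scene 86 [ 0.434 -0.283] [0.02  0.044] 82.0
stop side 194 [ 0.432 -0.286] [0.02  0.046] 84.3
```

View pics/w13.png

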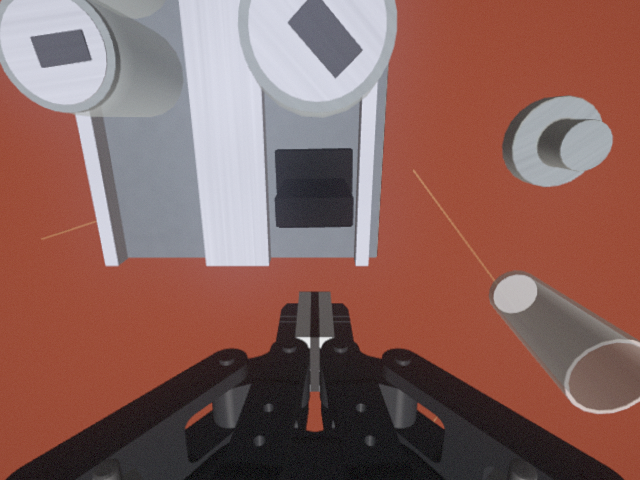

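Run:
```python
from h import *
for n in("scene","side"):
    p=cv2.imread(f"pics/{n}3.png")
    a=p[180:350,320:530] if n=="scene" else p[80:290,150:350]
    cv2.imwrite(f"pics/c_{n}3.png",cv2.resize(a,None,fx=2.8,fy=2.8,interpolation=cv2.INTER_CUBIC))
    s,p,d=snap(n,n+"4");W=cloud(n,d)
    m=(abs(W[...,0]-.555)<.04)&(abs(W[...,1]-.13)<.05)&(abs(W[...,2]-.11)<.01)&(p.max(2)<90)
    w=W[m]
    if len(w)>5: r=cv2.minAreaRect(w[:,:2].astype(np.float32));print(n,m.sum(),np.round(r[0],4),np.round(r[1],3),round(r[2],1))
```

```text
scene 136 [0.5545 0.1194] [0.045 0.019] 2.8
side 131 [0.5539 0.117 ] [0.02  0.047] 88.0
```

View pics/c_scene3.png

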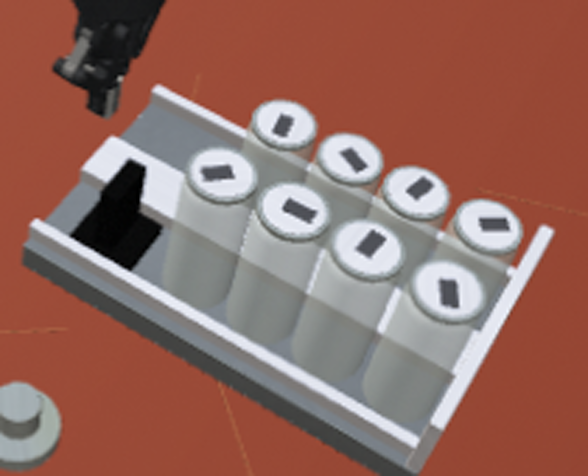

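View pics/c_side3.png

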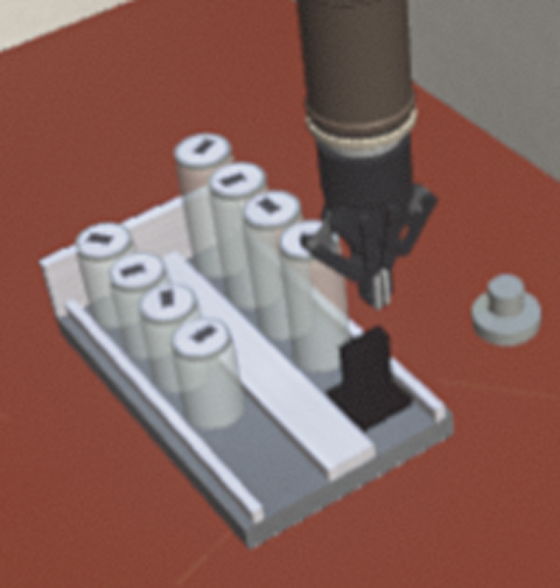

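```bash
python3 -m handwheel '-0.6 0 2 0 0 0;0 0 4 0 0 0;0 0 3 0 0 0;0 0 0.5 0 0 0;0 0 0 0 0 0;1 0 0 0 0 0;0.5 0 0 0 0 0;0.5 0 0 0 0 0;0.5 0 0 0 0 0;0.4 0 0 0 0 0;0 0 0 0 0 0;0 0 0 0 0 0';python3 - <<'E'
from h import *
to(.553,.118,.085)
for n in("scene","side"):
    s,p,d=snap(n,n+"5");
    p=p[:,:,::-1];a=p[180:350,320:530] if n=="scene" else p[80:290,150:350]
    cv2.imwrite(f"pics/c_{n}5.png",cv2.resize(a,None,fx=2.8,fy=2.8,interpolation=cv2.INTER_CUBIC))
E
```

```text
time: 52.65
tool_pos: [0.5534, 0.1157, 0.0799]
tool_rot: [0.712, 0.702, 0.0, 0.0]
ft_force: [0.7, -1.6, 1.4]
grip_width: 0.0003
t 52.6 pos [0.5534 0.1157 0.0799] w 0.0003 f [ 0.7 -1.6  1.4]  delta cm: [ 0.23 -0.04 -0.51] rv to level/aligned: [ 0.    -0.     0.001]
```

View pics/c_side5.png

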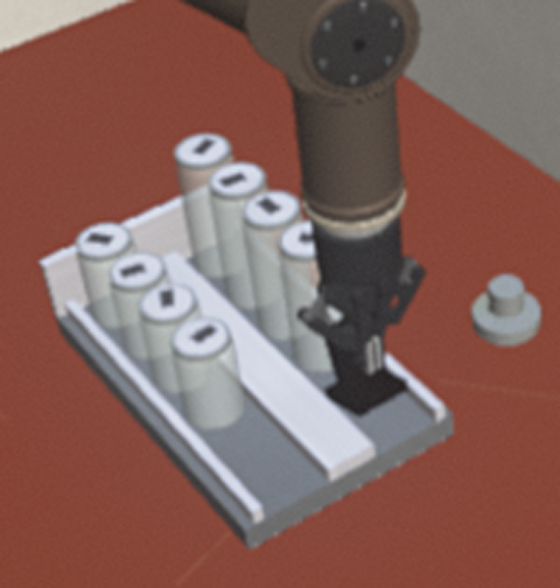

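View pics/c_scene5.png

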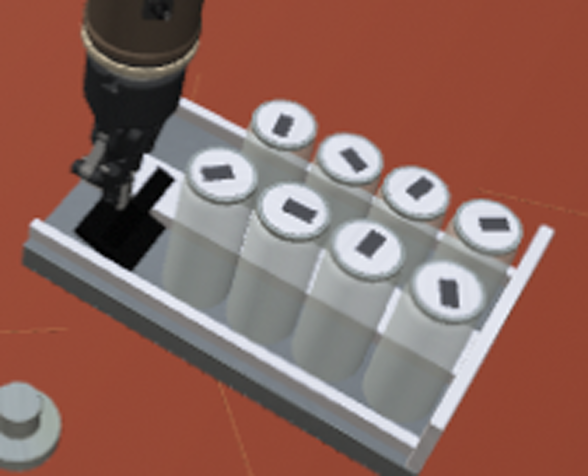

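```bash
python3 -m handwheel '-0.3 0 0 0 0 0;-0.4 0 0 0 0 0;-0.5 0 0 0 0 0;-0.7 0 0 0 0 0;-1 0 0 0 0 0;0 0 1.5 0 0 0;0 0 1.5 0 0 0;0 0 0 0 0 0;0 0 0 0 0 0';python3 -c "
from h import *
to(.553,.118,.049)"
```

```text
time: 53.65
tool_pos: [0.5522, 0.0866, 0.049]
tool_rot: [0.712, 0.702, -0.001, -0.0]
ft_force: [-0.1, 0.4, -0.2]
grip_width: 0.0
t 53.6 pos [0.5522 0.0866 0.049 ] w 0.0 f [-0.1  0.4 -0.2]  delta cm: [ 3.14  0.03 -0.  ] rv to level/aligned: [-0.002  0.     0.001]
```

```bash
python3 -m handwheel '0.6 0 0 0 0 0;0.5 0 0 0 0 0;0.3 0 0 0 0 0;0.3 0 0 0 0 0;0.3 0 0 0 0 0;0.2 0 0 0 0 0;0 0 0 0 0 0';python3 - <<'E'
from h import *
to(.553,.118,.049)
for n in("scene","side"):
    s,p,d=snap(n,n+"6");
    p=p[:,:,::-1];a=p[180:350,320:530] if n=="scene" else p[80:290,150:350]
    cv2.imwrite(f"pics/c_{n}6.png",cv2.resize(a,None,fx=2.8,fy=2.8,interpolation=cv2.INTER_CUBIC))
E
```

```text
time: 54.35
tool_pos: [0.5534, 0.1083, 0.05]
tool_rot: [0.712, 0.702, 0.0, 0.0]
ft_force: [0.4, -3.9, 3.8]
grip_width: 0.0002
t 54.4 pos [0.5534 0.1083 0.05  ] w 0.0002 f [ 0.4 -3.9  3.8]  delta cm: [ 0.97 -0.06  0.1 ] rv to level/aligned: [0.001 0.    0.   ]
```

View pics/c_scene6.png

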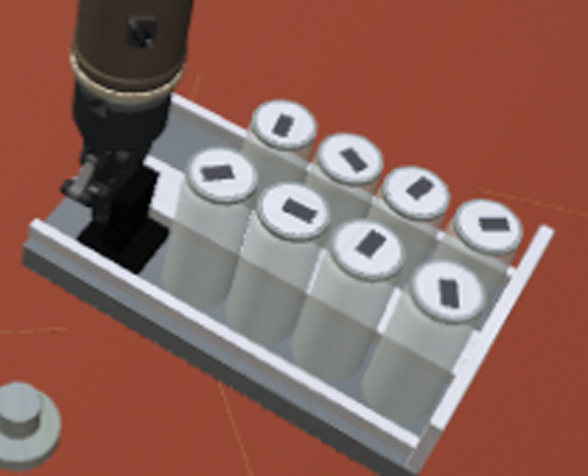

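```bash
python3 -m handwheel '0.3 0 -0.1 0 0 0;0.3 0 0 0 0 0;0.3 0 0 0 0 0;0.2 0 0 0 0 0;0 0 0 0 0 0';python3 -c "
from h import *
to(.553,.118,.049)";python3 -m handwheel '-0.3 0 0 0 0 0;-0.5 0 0 0 0 0;-1 0 0 0 0 0;-1 0 -1 0 0 0;0 0 -3 0 0 0;0 0 -4 0 0 0;0 0 -3 0 0 0;0 0 0 0 0 0;0 0 0 0 0 0';python3 - <<'E'
from h import *
s,p,d=snap("wrist","w14")
to(.432,-.285,.2)
W=cloud("wrist",d,s)
m=(abs(W[...,0]-.555)<.04)&(abs(W[...,1]-.13)<.04)&(abs(W[...,2]-.11)<.008)&(p.max(2)<90)
w=W[m];r=cv2.minAreaRect(w[:,:2].astype(np.float32));print(m.sum(),np.round(r[0],4),np.round(r[1],3),round(r[2],1),np.median(w[:,2]))
for n in("scene","side"):
    s,p,d=snap(n,n+"7");W=cloud(n,d)
    m=(abs(W[...,0]-.555)<.04)&(abs(W[...,1]-.13)<.05)&(abs(W[...,2]-.11)<.008)&(p.max(2)<90)
    w=W[m]
    if len(w)>5: r=cv2.minAreaRect(w[:,:2].astype(np.float32));print(n,m.sum(),np.round(r[0],4),np.round(r[1],3),round(r[2],1))
    c=(.432,-.285)
    m=(np.hypot(W[...,0]-c[0],W[...,1]-c[1])<.12)&(W[...,2]>.073)&(W[...,2]<.088)&(p.max(2)<80)
    w=W[m][:,:2].astype(np.float32);r=cv2.minAreaRect(w);print("stop",n,m.sum(),np.round(r[0],3),np.round(r[1],3),round(r[2],1))
E
```

```text
time: 54.95
tool_pos: [0.5531, 0.1202, 0.0506]
tool_rot: [0.712, 0.702, -0.0, -0.0]
ft_force: [0.3, -1.1, -0.3]
grip_width: 0.0
t 55.0 pos [0.5531 0.1202 0.0506] w 0.0 f [ 0.3 -1.1 -0.3]  delta cm: [-0.22 -0.01  0.16] rv to level/aligned: [-0.    -0.     0.001]
time: 55.85
tool_pos: [0.5532, 0.0908, 0.1618]
tool_rot: [0.713, 0.701, 0.001, 0.0]
ft_force: [1.0, -0.9, 0.6]
grip_width: -0.0001
t 55.9 pos [0.5525 0.091  0.1609] w 0.0001 f [-0.4 -0.4  0.1]  delta cm: [-37.78 -11.47  -3.93] rv to level/aligned: [-0.    -0.001 -0.   ]
2947 [0.5522 0.139 ] [0.018 0.046] 89.3 0.10954238113782114
scene 132 [0.555  0.1383] [0.016 0.045] 87.6
stop scene 86 [ 0.433 -0.283] [0.021 0.047] 84.0
side 119 [0.5559 0.1371] [0.05 0.02] 3.8
stop side 198 [ 0.432 -0.287] [0.019 0.046] 82.9
```

```bash
python3 -m handwheel '-3 -0.8 -2 0 0 0;-4.3 -1.3 -2 0 0 0;-4.3 -1.3 0 0 0 0;-4.3 -1.3 0 0 0 0;-4.3 -1.3 0 0 0 0;-4.3 -1.3 0 0 0 0;-4.3 -1.3 0 0 0 0;-4.3 -1.3 0 0 0 0;-4.3 -1.3 0 0 0 0;-0.5 -0.2 0 0 0 0.085;0 0 0 0 0 0;0 0 0 0 0 0' -0.65;python3 - <<'E'
from h import *
s,p,d=snap("wrist","w15")
to(.432,-.285,.047)
W=cloud("wrist",d,s)
c=(.432,-.285)
m=(np.hypot(W[...,0]-c[0],W[...,1]-c[1])<.1)&(W[...,2]>.073)&(W[...,2]<.088)&(p.max(2)<100)
w=W[m][:,:2].astype(np.float32);r=cv2.minAreaRect(w);print("stop",m.sum(),np.round(r[0],4),np.round(r[1],3),round(r[2],1))
E
```

```text
time: 57.2
tool_pos: [0.4331, -0.2849, 0.2]
tool_rot: [0.741, 0.672, -0.0, -0.001]
ft_force: [0.3, -0.0, 1.0]
grip_width: 0.0709
t 57.2 pos [ 0.4335 -0.2844  0.2001] w 0.0708 f [ 0.5 -0.3  0.2]  delta cm: [-0.09 -0.12 15.31] rv to level/aligned: [-0.001 -0.001 -0.081]
stop 1413 [ 0.4311 -0.2845] [0.018 0.045] 84.6
```

View pics/w15.png

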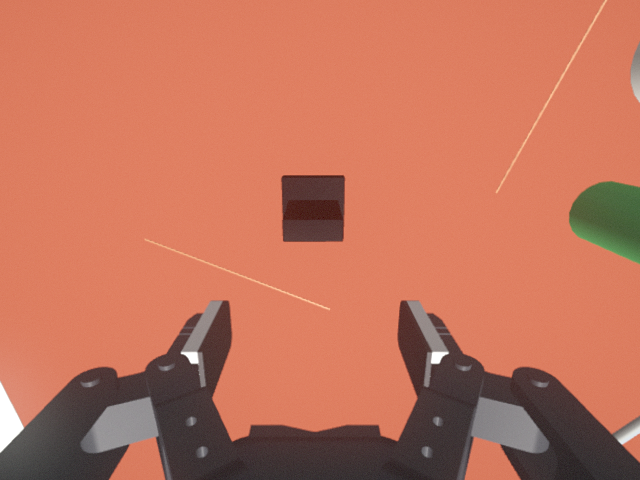

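```bash
python3 -m handwheel '0 -0.15 2.5 0 0 0;0 0 4 0 0 0;0 0 4 0 0 0;0 0 2.8 0 0 0;0 0 1.4 0 0 0;0 0 0.6 0 0 0;0 0 0 0 0 0;0 0 0 0 0 0';python3 -m handwheel '0 0 0 0 0 0;0 0 0 0 0 0;0 0 0 0 0 0;0 0 0 0 0 0;0 0 0 0 0 0;0 0 0 0 0 0' 1 60; python3 -m handwheel '0 0 -2 0 0 0;0 0 -3 0 0 0;0 0 -4 0 0 0;0 0 -3 0 0 0.085;0 0 0 0 0 -0.085;0 0 0 0 0 -0.085;0 0 0 0 0 0;0 0 0 0 0 0';python3 -c "
from h import *
to(.433,.139,.167)"
```

```text
time: 58.05
tool_pos: [0.4325, -0.2859, 0.0489]
tool_rot: [0.741, 0.671, 0.0, 0.001]
ft_force: [0.1, 0.1, 0.3]
grip_width: 0.0704
time: 58.65
tool_pos: [0.4322, -0.2859, 0.0489]
tool_rot: [0.742, 0.671, 0.001, 0.001]
ft_force: [-1.9, 1.2, 8.4]
grip_width: 0.0451
time: 59.45
tool_pos: [0.4315, -0.2854, 0.1679]
tool_rot: [0.713, 0.701, 0.0, -0.0]
ft_force: [0.3, 0.6, -2.7]
grip_width: 0.0449
t 59.5 pos [ 0.4315 -0.2854  0.1679] w 0.0449 f [ 0.3  0.6 -2.7]  delta cm: [42.44 -0.6   0.11] rv to level/aligned: [ 0.    -0.001 -0.002]
```

```bash
python3 -m handwheel '2 0 0 0 0 0;4 0 0 0 0 0;4.4 -0.1 0 0 0 0;4.4 -0.1 0 0 0 0;4.4 -0.1 0 0 0 0;4.4 -0.1 0 0 0 0;4.4 -0.1 0 0 0 0;4.4 -0.1 0 0 0 0;4.4 0 0 0 0 0;4 0 0 0 0 0;1.4 0 0 0 0 0;0 0 0 0 0 0;0 0 0 0 0 0';python3 -c "
from h import *
to(.433,.138,.079)"
```

```text
time: 60.75
tool_pos: [0.4319, 0.1355, 0.1677]
tool_rot: [0.713, 0.701, -0.0, 0.0]
ft_force: [-0.4, 0.3, -2.6]
grip_width: 0.0449
t 60.8 pos [0.4319 0.1355 0.1677] w 0.0449 f [-0.4  0.3 -2.6]  delta cm: [0.26 0.11 8.87] rv to level/aligned: [-0.     0.001 -0.001]
```

```bash
python3 -m handwheel '0.1 0.1 2.5 0 0 0;0 0 2.5 0 0 0;0 0 1.6 0 0 0;0 0 1 0 0 0;0 0 0.6 0 0 0;0 0 0.6 0 0 0;0 0 0 0 0 0;0 0 0 0 0 0'; python3 -m handwheel '0 0 0 0 0 0;0 0 0 0 0 0;0 0 0 0 0 0;0 0 0 0 0 0;0 0 -3 0 0 0;0 0 -4 0 0 0;0 0 -4 0 0 0;-3 0 -2 0 0 0;-4 0 0 0 0 0;-4 0 0 0 0 0;0 0 0 0 0 0;0 0 0 0 0 0' -0.65;python3 - <<'E'
from h import *
to(.433,.138,.079)
for n in("wrist","scene","side"):
    s,p,d=snap(n,n+"_end");W=cloud(n,d,s)
    for x in(.434,.554):
        m=(abs(W[...,0]-x)<.04)&(abs(W[...,1]-.13)<.05)&(abs(W[...,2]-.11)<.007)&(p.max(2)<90)
        w=W[m]
        if len(w)>5: r=cv2.minAreaRect(w[:,:2].astype(np.float32));print(n,m.sum(),np.round(r[0],4),np.round(r[1],3),round(r[2],1),np.median(w[:,2]).round(4))
    for x,z0 in((.435,.125),(.555,.175)):
      for y in (.202,.263,.323,.386):
        m=(np.hypot(W[...,0]-x,W[...,1]-y)<.032)&(abs(W[...,2]-z0)<.007)&(p.max(2)>60)
        w=W[m]
        if len(w)>30:print(n,m.sum(),((w.min(0)+w.max(0))/2).round(4),np.ptp(w,axis=0).round(3))
E
```

```text
time: 61.55
tool_pos: [0.4333, 0.1374, 0.0802]
tool_rot: [0.713, 0.702, 0.0, 0.0]
ft_force: [-0.3, 0.2, -2.7]
grip_width: 0.0451
time: 62.75
tool_pos: [0.4313, 0.0269, 0.2099]
tool_rot: [0.713, 0.701, 0.0, -0.0]
ft_force: [0.4, 1.6, 0.7]
grip_width: 0.0705
t 62.8 pos [0.4313 0.0269 0.2099] w 0.0705 f [0.4 1.6 0.7]  delta cm: [11.1  -0.03 13.11] rv to level/aligned: [ 0.    -0.001 -0.002]
wrist 2481 [0.4319 0.138 ] [0.018 0.046] 89.6 0.1096
wrist 2781 [0.5519 0.1387] [0.018 0.047] 89.5 0.1095
scene 118 [0.4338 0.1381] [0.018 0.051] 89.2 0.1088
scene 130 [0.5537 0.1386] [0.017 0.046] 88.4 0.1092
scene 351 [0.4331 0.2024 0.1241] [0.058 0.055 0.012]
scene 362 [0.4353 0.2645 0.1242] [0.056 0.053 0.012]
scene 383 [0.4354 0.3207 0.1237] [0.058 0.059 0.011]
scene 405 [0.4347 0.386  0.1239] [0.059 0.054 0.012]
scene 442 [0.5559 0.2004 0.1749] [0.057 0.054 0.014]
scene 469 [0.5546 0.262  0.1741] [0.055 0.055 0.012]
scene 480 [0.5564 0.3227 0.1743] [0.056 0.054 0.012]
scene 485 [0.5565 0.3864 0.1742] [0.054 0.052 0.012]
side 85 [0.4311 0.136 ] [0.041 0.019] 1.4 0.1104
side 64 [0.5547 0.1364] [0.046 0.022] 3.3 0.1106
side 180 [0.4277 0.2012 0.1251] [0.041 0.058 0.014]
side 257 [0.4366 0.2643 0.125 ] [0.054 0.06  0.014]
side 247 [0.4384 0.3239 0.125 ] [0.053 0.059 0.014]
side 239 [0.435  0.3846 0.1247] [0.055 0.056 0.013]
side 129 [0.5504 0.3875 0.175 ] [0.043 0.054 0.014]
```

View pics/wrist_end.png

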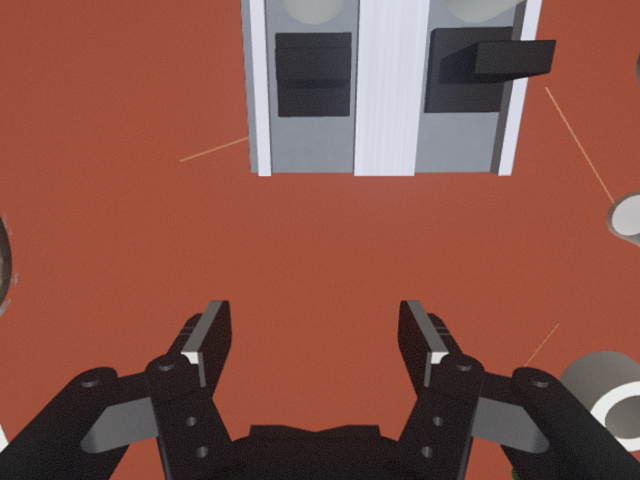

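View pics/scene_end.png

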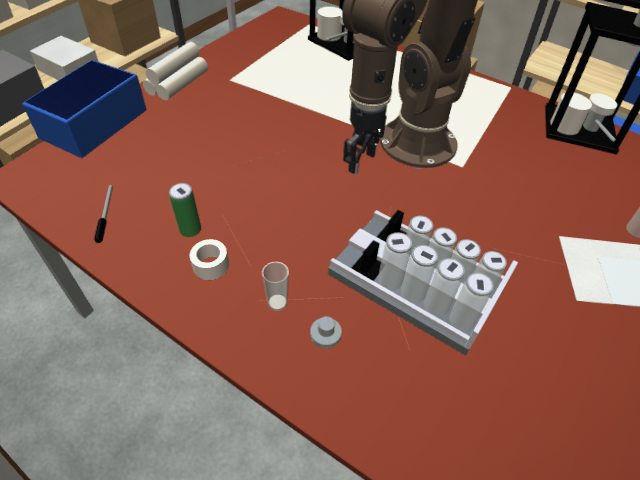

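View pics/side_end.png

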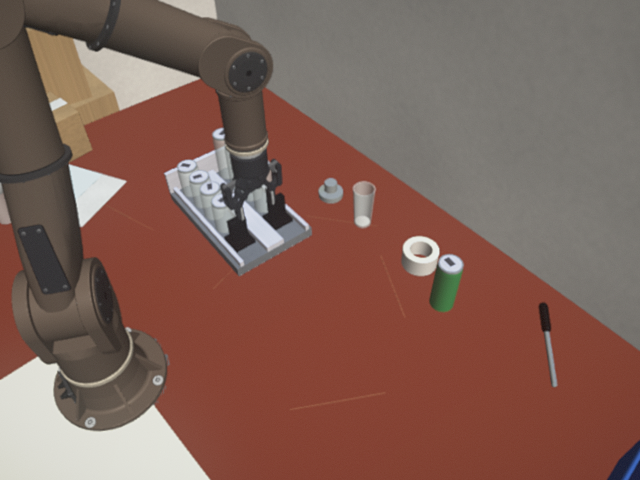

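```bash
python3 -m handwheel '-3 0 0 0 0 0;-4 0 0 0 0 0;-4 0 0 0 0 0;-3 0 0 0 0 0;0 0 0 0 0 0;0 0 0 0 0 0;0 0 0 0 0 0;0 0 0 0 0 0;0 0 0 0 0 0;0 0 0 0 0 0;0 0 0 0 0 0;0 0 0 0 0 0;0 0 0 0 0 0;0 0 0 0 0 0;0 0 0 0 0 0;0 0 0 0 0 0;0 0 0 0 0 0;0 0 0 0 0 0;0 0 0 0 0 0;0 0 0 0 0 0'
python3 - <<'E'
from h import *
ok=[]
for n in("scene","side"):
    s,p,d=snap(n,n+"_end2");W=cloud(n,d,s)
    for x in(.434,.554):
        m=(abs(W[...,0]-x)<.04)&(abs(W[...,1]-.13)<.05)&(abs(W[...,2]-.11)<.007)&(p.max(2)<90)
        w=W[m]
        if len(w)>5: r=cv2.minAreaRect(w[:,:2].astype(np.float32));print(n,m.sum(),np.round(r[0],4),np.round(r[1],3),round(r[2],1));ok.append(abs(r[0][1]-.138)<.005 and abs(r[0][0]-x)<.006)
    for x,z0 in((.435,.125),(.555,.175)):
      for y in (.202,.263,.323,.386):
        m=(np.hypot(W[...,0]-x,W[...,1]-y)<.032)&(abs(W[...,2]-z0)<.007)&(p.max(2)>60)
        w=W[m]
        if len(w)>30:print(n,m.sum(),((w.min(0)+w.max(0))/2).round(4),np.ptp(w,axis=0).round(3))
print(ok)
if len(ok)==4 and all(ok): print(env.job_done())
E
```

```text
time: 64.9
tool_pos: [0.4293, -0.1126, 0.2098]
tool_rot: [0.712, 0.702, 0.0, -0.0]
ft_force: [0.6, 0.4, -0.8]
grip_width: 0.0707
scene 121 [0.4332 0.1379] [0.05  0.018] 1.2
scene 133 [0.5548 0.1388] [0.017 0.047] 88.4
scene 356 [0.4338 0.2028 0.1247] [0.061 0.054 0.013]
scene 362 [0.4349 0.2646 0.1242] [0.057 0.053 0.012]
scene 384 [0.4379 0.3209 0.1243] [0.056 0.059 0.013]
scene 401 [0.435  0.3859 0.1239] [0.056 0.054 0.011]
scene 437 [0.556  0.2004 0.174 ] [0.057 0.055 0.012]
scene 466 [0.5551 0.262  0.1736] [0.056 0.054 0.011]
scene 480 [0.5563 0.3227 0.1741] [0.057 0.054 0.012]
scene 487 [0.5561 0.3865 0.1745] [0.056 0.052 0.013]
side 111 [0.4313 0.1361] [0.042 0.02 ] 0.6
side 17 [0.5332 0.1375] [0.016 0.006] 67.3
side 287 [0.4358 0.2026 0.1251] [0.056 0.055 0.014]
side 261 [0.4369 0.2648 0.125 ] [0.054 0.06  0.014]
side 242 [0.4385 0.3233 0.1248] [0.055 0.062 0.014]
side 234 [0.4358 0.3843 0.1246] [0.054 0.06  0.013]
side 197 [0.5545 0.203  0.1747] [0.051 0.06  0.013]
side 260 [0.5553 0.2628 0.1748] [0.056 0.063 0.013]
side 237 [0.5569 0.3222 0.1751] [0.057 0.058 0.014]
side 206 [0.5581 0.3849 0.1749] [0.054 0.058 0.014]
[True, True, True, False]
```

```bash
python3 -c "
from plant import env
print(env.job_done())"
```

```text
the job is handed in; nothing more can be done
None
```

The job is handed in at about 65 s of the 210 s allowed. All six cans stand in their sample's row (three tall in the far row, three short in the near row), and each row ends with one end stop. I did not reach for the samples, open can, bushing, chuck or green look-alike; in the last pictures they look to be where they started.

**Last checks:**
- **Cans:** axes are about 60–64 mm apart along each row (limit 76 mm), within a few mm of the middle line, with lids at the right height.
- **Stops:** they stand about 62 mm (tall row) and 65 mm (short row) from the last can (limit 77 mm), square to about 2°.
- **Samples:** both are at their start positions to within measurement error.

**What did not go cleanly:** my first two pushes on the tall row's stop were too high. They only tipped it, and it settled back; a push lower on the plate slid it into place.

**One disagreement:** in the very last side picture only a small part of the tall row's stop was picked up (17 pixels), probably because the arm was in the way, so that reading failed my check. I trusted the scene camera there; it agreed with the wrist and side readings taken about 2 s earlier.

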